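# Find the unbalanced grinding wheel on the knife-edge stand

## Robot

A 7-joint arm with a two-finger parallel gripper is mounted at the origin on a cart in front of the work surface, level with it; the furniture and walls round the work are solid. World frame = base frame: x ahead of the robot, y to its left, z up, the work surface at z = 0. Lengths are in m, angles in degrees, forces in N, time in s.
With the tool pointing down it reaches from about 0.35 to 0.9 m from the base axis. Payload 8.1 kg.
Tool frame: the origin (TCP) lies midway between the tips of the shut fingers; the grasp point (between the pads) lies pinch_z behind it (pinch_z is the distance from the TCP to the grasp point, in m); z points along the fingers, y is the direction in which the jaws open and shut (so a half turn about z gives the same grasp; the last joint's range is limited). The gripper opens to 92 mm and grips with 3 to 60 N. Pads are 19 mm wide; open, the fingers measure 130 mm over their backs; the gripper's body (75 mm by 190 mm) begins 47 mm behind the grasp point.
Start: joints at [-80.478, 24.895, 1.432, 90.138, -0.665, 64.973, -4.303], TCP at [0.166, 0.603, 0.227] pointing down, gripper open.
Joint ranges: [-149.89, 149.89], [-25.12, 119.58], [-72.63, 75.52], [4.76, 147.25], [-75.54, 255.54], [6.69, 114.76], [-157.13, 157.13]. Speed limits (degrees/s): [127.2, 127.2, 172.46, 172.46, 180, 180, 180].

## Interface

Orientations are given as a 3x3 rotation matrix whose columns are the frame's x, y, z axes.
In Python, from rig import observe, camera, camera_model, finish_job, pinch_z gives the robot as it stands.
- The arm moves only by the tool carry_out, never from a script. Its argument "commands" is a list that holds one entry, the list of rows, each a list of 7 numbers: the turn, a rotation vector about the world's x, y, z in rad, then the shift along the world's x, y, z in cm, then the gripper's target within -1 to 1 (fully open at 1, half-way at 0, shut at -1). In form: [[[wx, wy, wz, x, y, z, hand], ...]]. A call has 1 to 20 rows; each row is the pose to reach, as a shift and turn from the pose commanded when the call began; what a row does not reach only later rows make up. A row lasts 1/12 s, in which the tool goes at most 41.7 mm and 7.16 degrees, less where a joint would pass 70% of its speed; a pose out of reach is approached as far as the arm can. A call with a gripper value outside its range is refused whole. The fingers move at their own pace and stop on an object; the grip force is fixed at half the most. Time passes only in rows, so rows that repeat a pose let the fingers close. It gives the time, the measured TCP pose, the force and the opening at its end, in the units of the state.
- observe(): the state, without advancing time (a new reading comes with each control period).
- camera(name): name is "scene" or "top"; returns the picture (420x560x3 uint8, red, green, blue); there is no depth.
- camera_model(name): a dict with "camera_matrix" (3x3 intrinsics, pixels), "world_from_camera" (4x4, takes a point from camera to world coordinates). Camera axes: x right, y down, z forward; pixel columns grow to the right and rows downward; lengths in m; the calibration is good to about 2 mm. A picture is of the moment at which its call begins. camera_model takes no time and is no camera call.
- finish_job(): hands the job in, once; it reports no verdict.
The state is a dict: "clock": time; "joint_positions": joint angles; "qd": joint speeds; "joint_torque": joint torques, N m; "tool_pos": TCP position; "eef_rot": TCP orientation; "ft_force": force on the tool from outside, world axes, zero at the start; "torque": the same for the moment, N m; "width": opening from 0.0 (shut) to 1.0 (fully open).
Only numpy, scipy, OpenCV 4.12 (cv2) and the standard library are available. Lean on these libraries where they do the work, as an engineer would, in place of code of your own. Each camera call takes 0.05 s, during which the arm holds its last target.

## Task

One of the two grinding wheels under the bottle shelf shakes the machine. Try each in turn on the grey knife-edge balancing stand: lay its arbor gently across both edges, let go for a good second and watch it, then put it in the green rack if it stays put or in the red rack if a heavy side rolls it round, before you try the other one. Do not drop a wheel, and leave the bottles on the shelf standing.

Things in the scene. Friction and masses are not known exactly. Their poses are not given: they have to be found in the camera images.
- wheel_a_center (a point): Grinding wheel fixed on its arbor, 0.45 kg: grey-green disc 104 mm across, 26 mm thick, flat faces with silvery centre and three dark holes; steel arbor 16 mm thick sticks out 40 mm each side; hub 31 mm across, 4 mm proud. Point: wheel's centre on the axis; y along the arbor, z to the yellow index mark (up at the start). Grip the rim across the faces, fingers towards the axis, 40 mm from it.
- wheel_b_center (a point): The other wheel, same in looks, size and axes; either may stand on the left. One of the two is balanced, the other has a hidden heavy side: as they stand at the start it lies 40 to 100 degrees round from the index mark, on the far side (point's +x). Should a wheel be laid on the edges with that side near the bottom or right at the top it would hardly move; otherwise see the stand.
- stand_mid (a point): Grey knife-edge stand, fixed, 124 x 106 mm: two level steel edges along x, 88 mm apart, 85 mm above the bench; pins at the ends stop an arbor 45 mm from the middle. The wheel hangs between the edges, arbor across both. Point: wheel's centre when laid mid-way, 93 mm above the bench; y along the arbor. Free here, a heavy wheel turns over 30 degrees in a second, a balanced one under 10.
- green_rack_seat (a point): Green rack for good wheels, fixed, base 96 x 99 mm: two Y-shaped rubber-faced rests 88 mm apart, open upwards (flanks 40 degrees to the level), carry the ends of one arbor and keep it from turning. Point: wheel's centre when fully down, 75 mm above the bench; y along the arbor, x away from the robot.
- red_rack_seat (a point): Red rack for rejected wheels, otherwise the same as the green rack. Point: wheel's centre when fully down in the rests, 75 mm above the bench; y along the arbor, x away from the robot. The places of stand, green rack and red rack differ from run to run.
- shelf: White bottle shelf, fixed, with two pairs of rests under its front where the wheels start (centres 90 mm above the bench, at shelf y = +60 and -60 mm; rests as in the racks). Its side walls (y = +150 and -150 mm, 12 mm thick) begin 30 mm behind the wheels' centres. Origin on the bench midway between the wheels' centres; x into the shelf, away from the robot; y to the left.
- shelf_edge (a point): Middle of the lower front edge of the shelf's grey board (322 mm wide, 260 to 276 mm above the bench; rail and bottles above). The edge overhangs the wheels' centres by 14 mm towards the robot, so come at a wheel with the tool leaning 25 to 40 degrees back towards the robot; lift 10 to 20 mm straight up out of the rests, then draw it out forwards.
- etchant: Brown bottle with a black cap, 56 x 131 mm, loose on the shelf board; origin under its centre, z up.
- suspension_blue: White bottle with a blue nozzle, 64 x 190 mm, loose on the shelf board; origin under its centre, z up.
- suspension_red: White bottle with a red nozzle, 52 x 165 mm, loose on the shelf board; origin under its centre, z up.
- powder: Jar with a white lid, 70 x 103 mm, loose on the shelf board; origin under its centre, z up.

How it is judged:
By the outcome, as a careful person would: the job done as asked, in the order asked, and still so for the second after the job is handed in, with the robot touching nothing.
It also fails if it takes over 72 s, if anything falls off the work surface, if the arm or the gripper's body presses on something with over 40 N, if the wrist force passes 120 N, or if a joint passes its speed limit or range.

## Working session

There is one attempt and no reset: what is moved stays moved. The work goes in short steps, Python scripts to look and compute and a tool call to move; the robot and the scene stay as the last step left them, time stands still between calls to the robot, and variables do not carry over. Pictures are saved under pics/ and viewed, and the job is handed in when it is done.

Besides the shell and the picture viewer there is one more tool, called after ">>>" as name(argument=value, ...), one argument or row to a line, values as JSON. carry_out: Moves the arm, as the interface text tells. Its arguments: {"type":"object","properties":{"commands":{"type":"array"}},"required":["commands"]}

```bash
ls; mkdir -p pics
python3 - <<'E'
from rig import *
import cv2,numpy as np
print(pinch_z); s=observe()
for k,v in s.items(): print(k,np.round(v,3).tolist())
for n in("scene","top"):
    m=camera_model(n);print(n,np.round(m["camera_matrix"],1).tolist(),np.round(m["world_from_camera"],3).tolist())
    cv2.imwrite(f"pics/{n}0.png",camera(n)[:,:,::-1])
E
```

```text
pics
0.0188
clock 0.0
joint_positions [-80.478, 24.935, 1.432, 90.189, -0.666, 64.974, -4.302]
qd [-0.031, -0.001, 0.015, -0.02, 0.009, 0.155, 0.052]
joint_torque [0.0, -66.784, 0.985, -31.446, -0.06, 0.043, 0.0]
tool_pos [0.166, 0.602, 0.226]
eef_rot [[-0.964, 0.266, -0.0], [0.266, 0.964, -0.002], [-0.0, -0.002, -1.0]]
ft_force [0.145, 0.308, -0.859]
torque [-0.013, -0.026, 0.017]
width 1.0
scene [[411.3, 0.0, 271.7], [0.0, 411.3, 207.7], [0.0, 0.0, 1.0]] [[0.17, -0.601, 0.781, -0.113], [-0.985, -0.111, 0.129, -0.432], [0.01, -0.792, -0.611, 0.704], [0.0, 0.0, 0.0, 1.0]]
top [[424.5, 0.0, 279.1], [0.0, 424.5, 209.7], [0.0, 0.0, 1.0]] [[0.003, -0.99, 0.143, 0.427], [-1.0, -0.004, -0.013, -0.293], [0.013, -0.143, -0.99, 1.019], [0.0, 0.0, 0.0, 1.0]]
```

View pics/scene0.png

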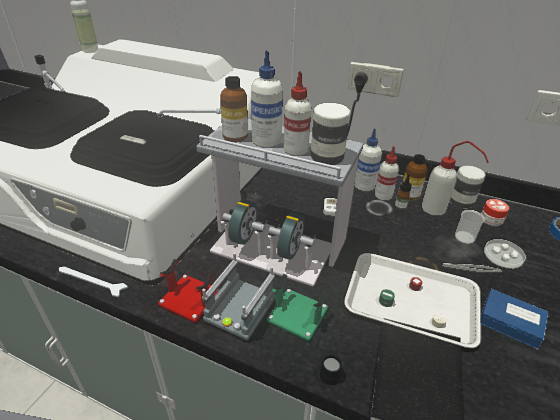

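View pics/top0.png

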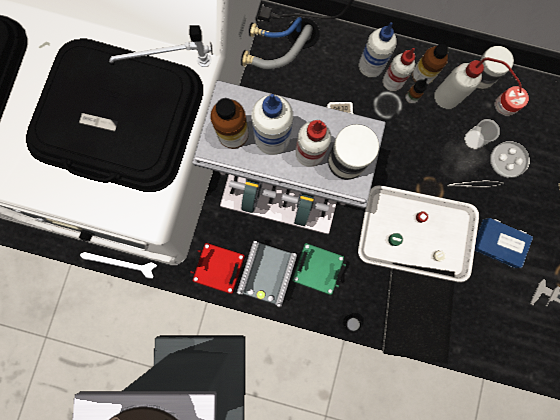

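Scene: the shelf with wheels at about (240,222) and (290,237), the red rack (185,297), stand (240,303) and green rack (298,313). I'll zoom in on these.

Run:
```python
import cv2
a=cv2.imread("pics/scene0.png")[190:350,145:345];cv2.imwrite("pics/sz0.png",cv2.resize(a,None,fx=4,fy=4,interpolation=cv2.INTER_CUBIC)[:600])
a=cv2.imread("pics/top0.png")[160:310,180:380];cv2.imwrite("pics/tz0.png",cv2.resize(a,None,fx=4,fy=4,interpolation=cv2.INTER_CUBIC))
```

```text
(no output)
```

View pics/sz0.png

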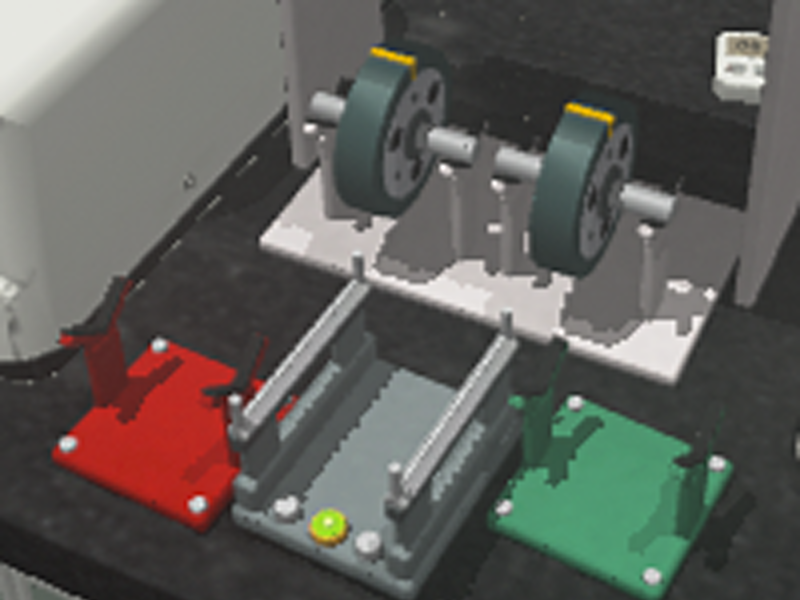

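View pics/tz0.png

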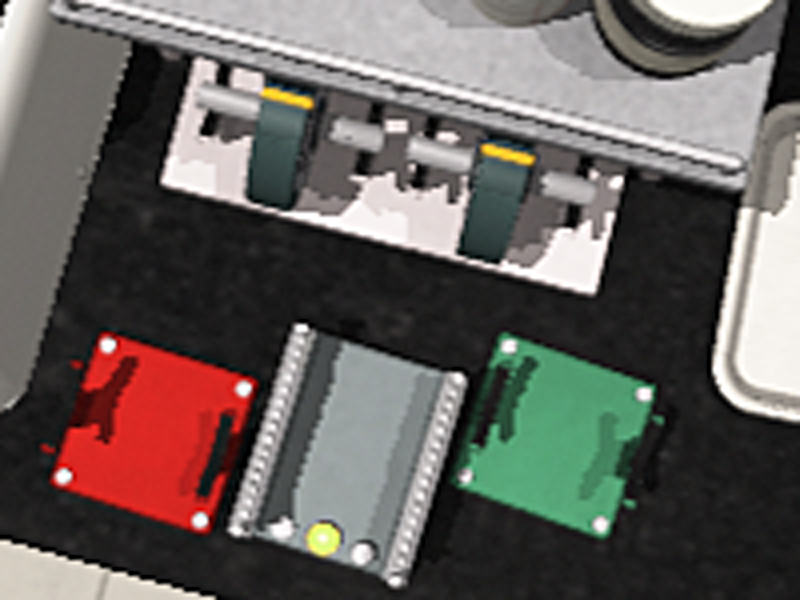

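```bash
cat > h.py <<'E'
import numpy as np,cv2
from rig import camera_model
def P(n):
    m=camera_model(n);return np.array(m["camera_matrix"])@np.linalg.inv(m["world_from_camera"])[:3]
PS,PT=P("scene"),P("top")
def tri(s,t):
    X=cv2.triangulatePoints(PS,PT,np.array(s,float).reshape(2,1),np.array(t,float).reshape(2,1))[:,0];X=X[:3]/X[3]
    e=[np.linalg.norm((q:=(Pm@np.append(X,1)))[:2]/q[2]-u) for Pm,u in((PS,s),(PT,t))]
    return X,max(e)
def ray(n,uv,z):
    m=camera_model(n);T=np.array(m["world_from_camera"]);d=T[:3,:3]@np.linalg.inv(m["camera_matrix"])@np.array([*uv,1.]);o=T[:3,3]
    return o+d*(z-o[2])/d[2]
def proj(n,X):
    q=(PS if n=="scene" else PT)@np.append(X,1);return q[:2]/q[2]
def z4(p,off): return (np.array(p)+.5)/4-.5+np.array(off)
E
cat > m.py <<'E'
from h import *
pts={"standFL":((358,258),(300,328)),"standFR":((507,316),(460,378)),"standNL":((236,400),(237,530)),"standNR":((396,468),(397,580)),
"redFL":((160,345),(107,346)),"redNL":((67,443),(63,476)),"redNR":((197,503),(200,520)),
"grFL":((575,403),(508,346)),"grFR":((717,463),(644,394)),"grNL":((504,507),(464,476)),"grNR":((652,576),(600,524)),
"wLa":((312,105),(200,97)),"wLb":((468,150),(380,138)),"wRa":((500,162),(412,148)),"wRb":((668,205),(590,188)),
"mL":((393,62),(287,98)),"mR":((590,117),(508,154))}
R={}
for k,(s,t) in pts.items():
    X,e=tri(z4(s,(145,190)),z4(t,(180,160)));R[k]=X;print(k,np.round(X*1000,1),round(e,2))
for a,b in(("standFL","standFR"),("standNL","standNR"),("standFL","standNL"),("standFR","standNR"),("redFL","redNL"),("redNL","redNR"),("grFL","grFR"),("grNL","grNR"),("grFL","grNL"),("grFR","grNR"),("wLa","wLb"),("wRa","wRb"),("mL","mR")):
    d=R[b]-R[a];print(a,b,round(np.linalg.norm(d)*1000,1),round(np.degrees(np.arctan2(d[1],d[0])),1))
E
python3 m.py
```

```text
standFL [ 490.5 -253.1   97.7] 0.27
standFR [ 463.5 -338.6   97.8] 0.35
standNL [ 383.  -220.7  101. ] 0.08
standNR [ 357.1 -305.1  101.2] 0.2
redFL [ 485.3 -136.    14.5] 0.23
redNL [ 409.4 -111.9   15. ] 0.08
redNR [ 384.4 -191.9   15. ] 0.15
grFL [ 486.  -372.2   13.2] 0.13
grFR [ 458.  -451.8   14.2] 0.03
grNL [ 410.1 -346.    14.3] 0.19
grNR [ 382.6 -425.    13.8] 0.08
wLa [ 618.8 -194.5   91. ] 0.39
wLb [ 596.1 -294.    90.4] 0.74
wRa [ 591.1 -312.6   88.3] 0.34
wRb [ 568.6 -411.    91.5] 0.39
mL [ 609.2 -246.4  137.5] 0.1
mR [ 579.6 -363.1  138.2] 0.11
standFL standFR 89.6 -107.5
standNL standNR 88.4 -107.1
standFL standNL 112.4 163.2
standFR standNR 111.7 162.6
redFL redNL 79.5 162.4
redNL redNR 83.8 -107.4
grFL grFR 84.4 -109.4
grNL grNR 83.7 -109.2
grFL grNL 80.3 160.9
grFR grNR 80.0 160.4
wLa wLb 102.0 -102.8
wRa wRb 101.0 -102.9
mL mR 120.4 -104.2
```

Run:
```python
import cv2
a=cv2.imread("pics/scene0.png")[100:300,0:260];cv2.imwrite("pics/sz1.png",cv2.resize(a,None,fx=3,fy=3,interpolation=cv2.INTER_CUBIC))
a=cv2.imread("pics/top0.png")[80:280,0:260];cv2.imwrite("pics/tz1.png",cv2.resize(a,None,fx=3,fy=3,interpolation=cv2.INTER_CUBIC))
```

```text
(no output)
```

View pics/sz1.png

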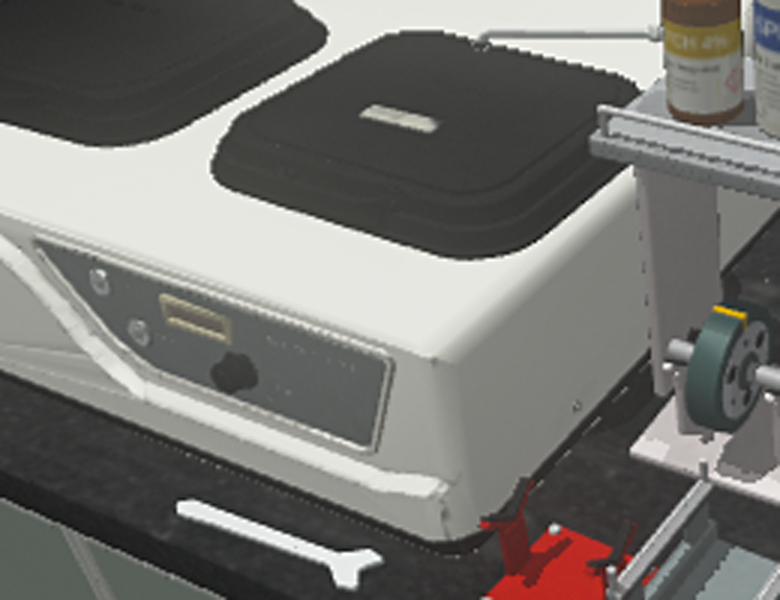

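View pics/tz1.png

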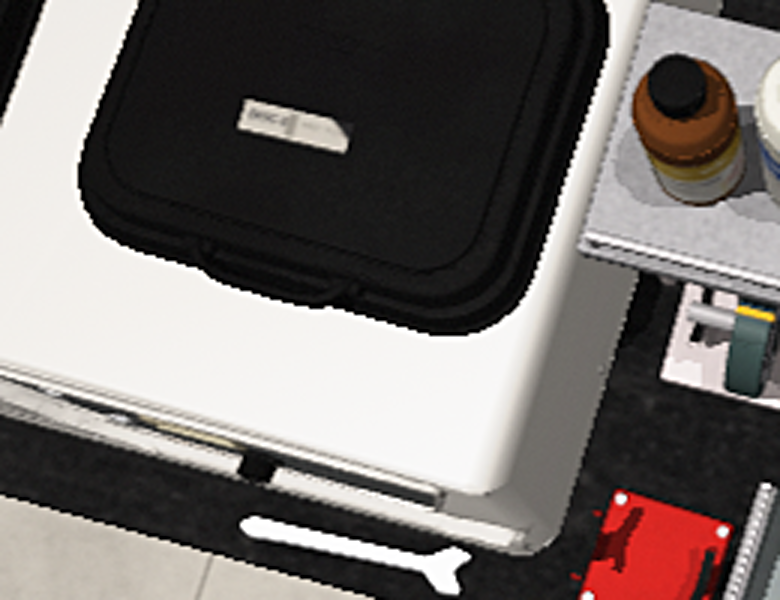

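Run:
```python
from h import *
z3=lambda p,o:(np.array(p)+.5)/3-.5+np.array(o)
X,e=tri(z3((440,360),(0,100)),z3((485,485),(0,80)));print("machine corner",X,e)
X,e=tri(z3((430,125),(0,100)),z3((348,150),(0,80)));print("lid label",X,e)
X,e=tri(z3((597,148),(0,100)),z3((582,245),(0,80)));print("shelf FL lower corner",X,e)
for p in((485,485),(560,240)): print("mach right edge",ray("top",z3(p,(0,80)),X[2]))
for p in((600,380),(550,545)): print("mach bottom",ray("top",z3(p,(0,80)),0))
zt=lambda p:z4(p,(180,160))
a,b=[ray("top",zt(p),.006) for p in((162,185),(597,295))];print("base front",a,b,np.degrees(np.arctan2(*(a-b)[[1,0]]))-90, np.linalg.norm(a-b))
# rests tips
for n,s,t in(("gLfar",(562,340),(505,370)),("gLnear",(513,400),(478,447)),("gRfar",(718,410),(660,418)),("gRnear",(680,460),(628,505)),("rLfar",(122,282),(80,365)),("rLnear",(65,338),(47,448))):
    X,e=tri(z4(s,(145,190)),zt(t));print(n,X.round(4),round(e,2))
# reprojection of proposed seats
for n,c in(("red",(.4349,-.164,.075)),("green",(.4342,-.3988,.075)),("stand",(.4235,-.2794,.093))):
    print(n,(proj("scene",c)-[145,190])*4,(proj("top",c)-[180,160])*4)
```

```text
machine corner [ 0.48609026 -0.07146919  0.16812736] 0.9750707991258606
lid label [0.69537516 0.01239796 0.22793425] 0.6876044044367682
shelf FL lower corner [ 0.62528444 -0.14856921  0.26331   ] 0.7161074518034436
mach right edge [ 0.47893547 -0.09476422  0.26331   ]
mach right edge [ 0.62794002 -0.13389716  0.26331   ]
mach bottom [ 0.58203656 -0.11438489  0.        ]
mach bottom [ 0.44970786 -0.07877408  0.        ]
base front [ 0.58246902 -0.164568    0.006     ] [ 0.51705796 -0.42602453  0.006     ] -14.045921267479585 0.2695146160795364
gLfar [ 0.469  -0.3654  0.0795] 0.2
gLnear [ 0.4266 -0.3488  0.0782] 0.66
gRfar [ 0.4427 -0.4497  0.0733] 0.79
gRnear [ 0.3961 -0.4315  0.0869] 0.48
rLfar [ 0.4706 -0.1297  0.0775] 0.61
rLnear [ 0.4257 -0.1144  0.0786] 0.02
red [162.85848921 341.04250918] [137.83837777 429.788405  ]
green [615.94714336 404.74130749] [564.53631301 432.23495479]
stand [374.88748335 363.62697499] [347.25408575 451.4287776 ]
```

>>> carry_out(
  commands=[
    [[0,0,0,3,-5,12,0.4],[0,0,0,6,-10,19,0.4],[0,0,0,6,-10,19,0.4],[0,0,0,28,-45,19,0.4],[0,0,0,28,-45,19,0.4],[0,0,0,28,-45,19,0.4],[0,0,0,28,-45,19,0.4],[0,0,0,28,-45,19,0.4],[0,0,0,28,-45,19,0.4],[0,0,0,28,-45,19,0.4],[0,0,0,28,-45,19,0.4],[0,0,0,28,-45,19,0.4],[0,0,0,28,-45,19,0.4]],
  ],
)

```text
clock: 1.18
tool_pos: [0.4166, 0.1982, 0.4071]
eef_rot: [[-0.964, 0.266, -0.0], [0.266, 0.964, 0.0], [0.0, 0.0, -1.0]]
ft_force: [0.6, 0.6, -0.0]
width: 0.703
```

```bash
cat >> h.py <<'E'
from scipy.spatial.transform import Rotation as Ro
from rig import observe,pinch_z
WL=np.array([.608,-.2457,.090]);WR=np.array([.5796,-.3622,.090]);ST=np.array([.4235,-.2794,.093]);RED=np.array([.435,-.164,.075]);GR=np.array([.434,-.3988,.075])
YS,YT,YR,YG=-14.,-17.2,-17.5,-19.2
def Rt(yaw,tilt):
    p,t=np.radians([yaw,tilt]);y=np.array([-np.sin(p),np.cos(p),0]);z=np.array([np.cos(p)*np.sin(t),np.sin(p)*np.sin(t),-np.cos(t)])
    return np.column_stack([np.cross(y,z),y,z])
def go(c,yaw,tilt,off=(0,0,0),d=.040,frm=None):
    """TCP pose putting wheel-centre at c + off(in yaw frame,m); returns delta"""
    s=observe() if frm is None else frm
    R=Rt(yaw,tilt);p=np.radians(yaw);o=np.array(off);O=np.array([np.cos(p)*o[0]-np.sin(p)*o[1],np.sin(p)*o[0]+np.cos(p)*o[1],o[2]])
    T=np.array(c)+O-R[:,2]*(d-pinch_z)
    rv=Ro.from_matrix(R@np.array(s["eef_rot"]).T).as_rotvec()
    print("TCP",T.round(4),"delta",rv.round(3),((T-np.array(s["tool_pos"]))*100).round(2))
    return {"tool_pos":T,"eef_rot":R}
E
python3 - <<'E'
from h import *
s=observe();print(np.round(s["joint_positions"],1),s["tool_pos"])
go([.43,-.325,.25],YS,33)
E
```

```text
[-49.9   2.5  19.   94.6  -0.8  83.   43.8] [0.41656913 0.1981948  0.4070726 ]
TCP [ 0.4188 -0.3222  0.2678] delta [-0.146 -0.557  0.024] [  0.22 -52.04 -13.93]
```

>>> carry_out(
  commands=[
    [[0,0,0,4,-20,0,0.4],[0,0,0,4,-20,0,0.4],[0,0,0,4,-20,0,0.4],[0,0,0,4,-20,0,0.4],[0,0,0,4,-20,0,0.4],[0,0,0,2,-40,-4,0.4],[0,0,0,2,-40,-4,0.4],[0,0,0,2,-40,-4,0.4],[-0.146,-0.557,0.024,0,-52,-14,0.4],[-0.146,-0.557,0.024,0,-52,-14,0.4],[-0.146,-0.557,0.024,0,-52,-14,0.4],[-0.146,-0.557,0.024,0,-52,-14,0.4],[-0.146,-0.557,0.024,0,-52,-14,0.4],[-0.146,-0.557,0.024,0,-52,-14,0.4],[-0.146,-0.557,0.024,0,-52,-14,0.4]],
  ],
)

```text
clock: 2.43
tool_pos: [0.4104, -0.3245, 0.2627]
eef_rot: [[-0.813, 0.253, 0.525], [0.215, 0.967, -0.133], [-0.541, 0.005, -0.841]]
ft_force: [0.5, 0.2, 0.7]
width: 0.697
```

Run:
```python
from h import *
from rig import camera
s=observe();print(np.round(s["joint_positions"],1),np.round(s["tool_pos"],4),np.round(s["eef_rot"],3).tolist(),s["ft_force"])
go(WR,YS,33,(-.09,0,.07))
for n in("scene","top"): cv2.imwrite(f"pics/{n}1.png",camera(n)[:,:,::-1])
```

```text
[-34.  -15.4  68.6 129.7   4.1  25.4 109.8] [ 0.4104 -0.3245  0.2627] [[-0.813, 0.253, 0.525], [0.215, 0.967, -0.133], [-0.541, 0.005, -0.841]] [0.52044852 0.22578608 0.684049  ]
TCP [ 0.4811 -0.3376  0.1778] delta [-0.006 -0.003  0.011] [ 7.07 -1.31 -8.49]
```

View pics/scene1.png

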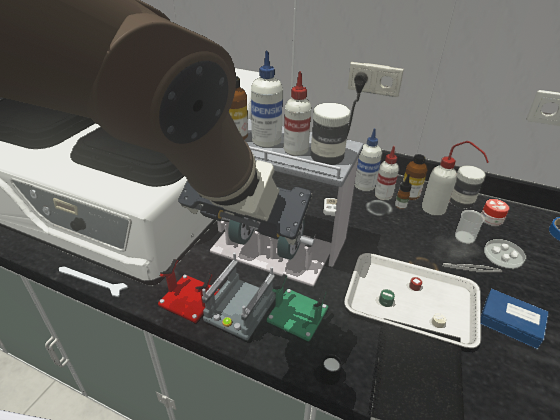

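View pics/top1.png

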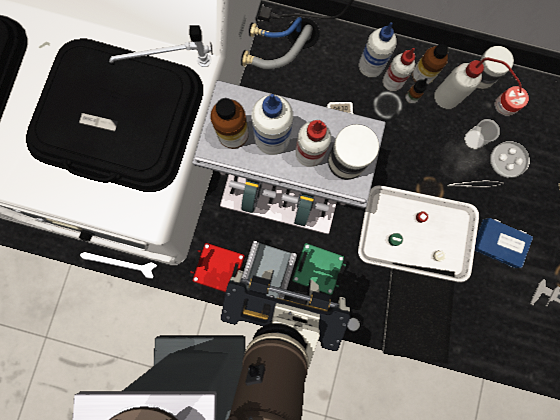

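>>> carry_out(
  commands=[
    [[0,0,0,3.5,-0.6,-3,0.4],[-0.006,-0.003,0.011,7.1,-1.3,-6,0.4],[-0.006,-0.003,0.011,7.1,-1.3,-8.5,0.4],[-0.006,-0.003,0.011,7.1,-1.3,-8.5,0.4],[-0.006,-0.003,0.011,7.1,-1.3,-8.5,0.4]],
  ],
)

```text
clock: 2.95
tool_pos: [0.4485, -0.3107, 0.248]
eef_rot: [[-0.82, 0.217, 0.53], [0.17, 0.976, -0.135], [-0.547, -0.021, -0.837]]
ft_force: [-0.3, 1.0, 1.1]
width: 0.704
```

Run:
```python
from h import *
from rig import camera
s=observe();print(np.round(s["joint_positions"],1),np.round(s["tool_pos"],4),s["ft_force"])
f=go(WR,YS,33,(-.09,0,.07))
go(WR,YS,33,(-.03,0,.055))
go(WR,YS,33)
for n in("scene","top"): cv2.imwrite(f"pics/{n}2.png",camera(n)[:,:,::-1])
a=cv2.imread("pics/scene2.png")[190:350,145:345];cv2.imwrite("pics/sz2.png",cv2.resize(a,None,fx=4,fy=4,interpolation=cv2.INTER_CUBIC)[:600])
```

```text
[ -2.2   0.8  41.6 128.8 -36.   24.  146.8] [ 0.4485 -0.3107  0.248 ] [-0.33092824  1.03086472  1.053622  ]
TCP [ 0.4811 -0.3376  0.1778] delta [ 0.021 -0.002 -0.026] [ 3.26 -2.69 -7.02]
TCP [ 0.5393 -0.3521  0.1628] delta [ 0.021 -0.002 -0.026] [ 9.08 -4.14 -8.52]
TCP [ 0.5684 -0.3594  0.1078] delta [ 0.021 -0.002 -0.026] [ 11.99  -4.87 -14.02]
```

View pics/sz2.png

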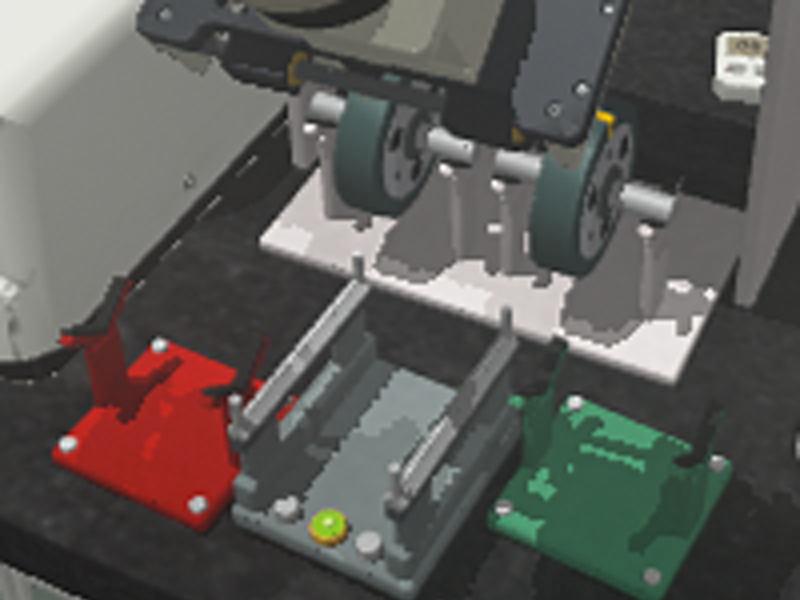

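>>> carry_out(
  commands=[
    [[0.021,-0.002,-0.026,3.3,-2.7,-7.0,0.4],[0.021,-0.002,-0.026,3.3,-2.7,-7.0,0.4],[0.021,-0.002,-0.026,3.3,-2.7,-7.0,0.4],[0.021,-0.002,-0.026,3.3,-2.7,-7.0,0.4]],
  ],
)

```text
clock: 3.38
tool_pos: [0.4683, -0.3297, 0.2088]
eef_rot: [[-0.821, 0.233, 0.521], [0.182, 0.972, -0.148], [-0.541, -0.027, -0.84]]
ft_force: [0.3, -1.4, 0.1]
width: 0.702
```

Run:
```python
from h import *
s=observe();print(np.round(s["joint_positions"],1),np.round(s["tool_pos"],4),np.round(s["qd"],1),s["ft_force"])
f=go(WR,YS,33,(-.09,0,.07))
go(WR,YS,33,(-.03,0,.055))
go(WR,YS,33)
```

```text
[ 27.1   8.3  11.2 127.2 -44.9  19.  154.4] [ 0.4683 -0.3297  0.2088] [ 88.8  24.  -96.1  -5.6 -13.5 -20.5  13.1] [ 0.30084495 -1.43751681  0.14452936]
TCP [ 0.4811 -0.3376  0.1778] delta [ 0.025 -0.01  -0.009] [ 1.28 -0.8  -3.1 ]
TCP [ 0.5393 -0.3521  0.1628] delta [ 0.025 -0.01  -0.009] [ 7.1  -2.25 -4.6 ]
TCP [ 0.5684 -0.3594  0.1078] delta [ 0.025 -0.01  -0.009] [ 10.01  -2.97 -10.1 ]
```

Run:
```python
from h import *
s=observe();R0=np.array(s["eef_rot"])
for a in (40,90,135,178):
    R=Rt(YS,0)@Ro.from_euler('z',a,degrees=True).as_matrix()
    print(a,Ro.from_matrix(R@R0.T).as_rotvec().round(3))
```

```text
40 [ 0.347  0.471 -0.695]
90 [ 0.558  0.305 -1.54 ]
135 [ 0.724  0.078 -2.293]
178 [ 0.851 -0.234 -2.997]
```

>>> carry_out(
  commands=[
    [[0.05,0.07,-0.1,-2,1,4,0.4],[0.12,0.17,-0.25,-2,2,8,0.4],[0.2,0.28,-0.4,-2,2,10,0.4],[0.28,0.37,-0.55,-2,2,10,0.4],[0.347,0.471,-0.695,-2,2,10,0.4],[0.347,0.471,-0.695,-2,2,10,0.4],[0.347,0.471,-0.695,-2,2,10,0.4],[0.43,0.4,-1.0,-2,2,10,0.4],[0.43,0.4,-1.0,-2,2,10,0.4],[0.558,0.305,-1.54,-2,2,10,0.4],[0.558,0.305,-1.54,-2,2,10,0.4],[0.558,0.305,-1.54,-2,2,10,0.4],[0.724,0.078,-2.293,-2,2,10,0.4],[0.724,0.078,-2.293,-2,2,10,0.4],[0.724,0.078,-2.293,-2,2,10,0.4],[0.724,0.078,-2.293,-2,2,10,0.4],[0.724,0.078,-2.293,-2,2,10,0.4],[0.724,0.078,-2.293,-2,2,10,0.4]],
  ],
)

```text
clock: 4.88
tool_pos: [0.4468, -0.3106, 0.3093]
eef_rot: [[0.44, 0.898, 0.016], [0.898, -0.439, -0.037], [-0.026, 0.031, -0.999]]
ft_force: [0.9, -0.5, -0.2]
width: 0.701
```

```bash
cat >> h.py <<'E'
FLIP=np.diag([-1.,-1.,1.])
_Rt=Rt
def Rt(yaw,tilt): return _Rt(yaw,tilt)@FLIP
E
python3 - <<'E'
from h import *
s=observe();print(np.round(s["joint_positions"],1),np.round(s["tool_pos"],4),np.round(s["qd"],1),np.round(s["eef_rot"],2).tolist())
go([.45,-.33,.27],YS,0)
go(WR,YS,32,(-.09,0,.07))
E
```

```text
[ 1.  13.3 34.3 97.9 -6.7 69.2 10.6] [ 0.4468 -0.3106  0.3093] [ -8.    5.7  14.8  -4.5  -7.2   7.9 -77.1] [[0.44, 0.9, 0.02], [0.9, -0.44, -0.04], [-0.03, 0.03, -1.0]]
TCP [ 0.45   -0.33    0.2912] delta [ 0.042 -0.011 -1.36 ] [ 0.32 -1.94 -1.81]
TCP [ 0.4814 -0.3377  0.178 ] delta [ 0.296 -0.558 -1.31 ] [  3.46  -2.71 -13.13]
```

>>> carry_out(
  commands=[
    [[0.03,-0.01,-0.6,0,-1,-1,0.4],[0.03,-0.01,-0.6,0,-1,-1,0.4],[0.03,-0.01,-0.6,0,-1,-1,0.4],[0.04,-0.01,-1.36,0.3,-1.9,-2,0.4],[0.04,-0.01,-1.36,0.3,-1.9,-2,0.4],[0.04,-0.01,-1.36,0.3,-1.9,-2,0.4],[0.04,-0.01,-1.36,0.3,-1.9,-2,0.4],[0.04,-0.01,-1.36,0.3,-1.9,-2,0.4],[0.12,-0.2,-1.36,1,-2,-5,0.4],[0.296,-0.558,-1.31,3.5,-2.7,-13,0.4],[0.296,-0.558,-1.31,3.5,-2.7,-13,0.4],[0.296,-0.558,-1.31,3.5,-2.7,-13,0.4],[0.296,-0.558,-1.31,3.5,-2.7,-13,0.4],[0.296,-0.558,-1.31,3.5,-2.7,-13,0.4],[0.296,-0.558,-1.31,3.5,-2.7,-13,0.4]],
  ],
)

```text
clock: 6.13
tool_pos: [0.4798, -0.3362, 0.1779]
eef_rot: [[0.821, -0.24, 0.518], [-0.203, -0.971, -0.128], [0.534, 0.0, -0.846]]
ft_force: [-0.1, -0.1, 0.5]
width: 0.702
```

```bash
cat >> h.py <<'E'
def st():
    s=observe();print(round(s["clock"],2),np.round(s["joint_positions"],1),np.round(s["tool_pos"],4),"qd",np.round(s["qd"],0),"F",np.round(s["ft_force"],1),"M",np.round(s["torque"],2),round(s["width"],3));return s
E
python3 - <<'E'
from h import *
s=st()
go(WR,YS,32,(-.09,0,.07))
go(WR,YS,32,(-.03,0,.055))
go(WR,YS,32)
E
```

```text
6.13 [ 16.   13.3  25.8 127.9 -63.4  21.5  -7.7] [ 0.4798 -0.3362  0.1779] qd [ 10.  -2. -11.   4. -20.  -7.  18.] F [-0.1 -0.1  0.5] M [0.11 0.76 0.04] 0.702
TCP [ 0.4814 -0.3377  0.178 ] delta [ 0.001  0.004 -0.002] [ 0.16 -0.16  0.01]
TCP [ 0.5396 -0.3522  0.163 ] delta [ 0.001  0.004 -0.002] [ 5.98 -1.61 -1.49]
TCP [ 0.5687 -0.3595  0.108 ] delta [ 0.001  0.004 -0.002] [ 8.89 -2.33 -6.99]
```

>>> carry_out(
  commands=[
    [[0.001,0.004,-0.002,3,-0.8,-0.7,0.4],[0.001,0.004,-0.002,6,-1.6,-1.5,0.4],[0.001,0.004,-0.002,6,-1.6,-1.5,0.4],[0.001,0.004,-0.002,6,-1.6,-1.5,0.4]],
  ],
)

```text
clock: 6.47
tool_pos: [0.5439, -0.3523, 0.1634]
eef_rot: [[0.825, -0.235, 0.514], [-0.198, -0.972, -0.126], [0.529, 0.003, -0.849]]
ft_force: [-0.1, 0.7, -0.7]
width: 0.699
```

Run:
```python
from h import *
from rig import camera
s=st()
go(WR,YS,32)
for n in("scene","top"): cv2.imwrite(f"pics/{n}3.png",camera(n)[:,:,::-1])
a=cv2.imread("pics/scene3.png")[150:300,180:380]
b=cv2.imread("pics/top3.png")[160:310,180:380]
cv2.imwrite("pics/z3.png",np.hstack([cv2.resize(x,(400,300),interpolation=cv2.INTER_CUBIC) for x in(a,b)]))
```

```text
6.47 [ 14.6  19.9  25.1 121.2 -64.5  22.1 -10.2] [ 0.5439 -0.3523  0.1634] qd [ 1. -2.  1.  3. -0. -0.  1.] F [-0.1  0.7 -0.7] M [0.13 0.77 0.  ] 0.699
TCP [ 0.5687 -0.3595  0.108 ] delta [ 0.002 -0.002 -0.007] [ 2.48 -0.72 -5.54]
```

View pics/z3.png

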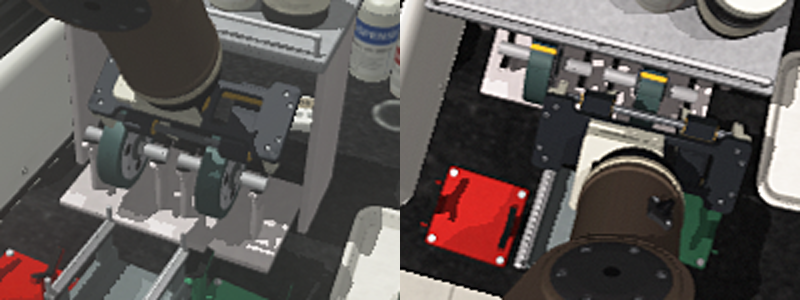

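>>> carry_out(
  commands=[
    [[0.002,-0.002,-0.007,1.2,-0.3,-2.8,0.4],[0.002,-0.002,-0.007,2.1,-0.6,-4.6,0.4],[0.002,-0.002,-0.007,2.5,-0.7,-5.5,0.4],[0.002,-0.002,-0.007,2.5,-0.7,-5.5,0.4],[0.002,-0.002,-0.007,2.5,-0.7,-5.5,0.4]],
  ],
)

```text
clock: 6.98
tool_pos: [0.5655, -0.3615, 0.1085]
eef_rot: [[0.821, -0.247, 0.514], [-0.21, -0.969, -0.131], [0.53, -0.001, -0.848]]
ft_force: [-0.8, -0.7, 0.5]
width: 0.699
```

Run:
```python
from h import *
from rig import camera
s=st()
go(WR,YS,32)
for n in("scene","top"): cv2.imwrite(f"pics/{n}4.png",camera(n)[:,:,::-1])
a=cv2.imread("pics/scene4.png")[150:300,180:380]
b=cv2.imread("pics/top4.png")[160:310,180:380]
cv2.imwrite("pics/z4.png",np.hstack([cv2.resize(x,(400,300),interpolation=cv2.INTER_CUBIC) for x in(a,b)]))
```

```text
6.98 [ 2.81e+01  2.58e+01  7.20e+00  1.20e+02 -7.48e+01  1.38e+01  1.00e-01] [ 0.5655 -0.3615  0.1085] qd [-2. -1.  3. -0. -0.  1.  0.] F [-0.8 -0.7  0.5] M [ 0.1   0.79 -0.  ] 0.699
TCP [ 0.5687 -0.3595  0.108 ] delta [-0.     0.     0.006] [ 0.32  0.2  -0.06]
```

View pics/z4.png

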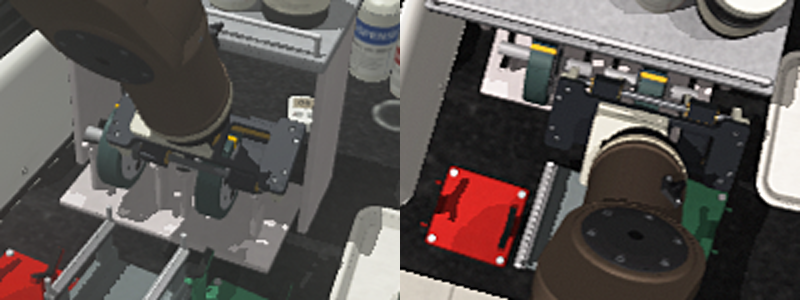

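Run:
```python
from h import *
go(WR,YS,27)
```

```text
TCP [ 0.5703 -0.3599  0.1089] delta [0.023 0.086 0.006] [ 0.44  0.21 -0.05]
```

>>> carry_out(
  commands=[
    [[0.023,0.086,0.006,0.4,0.2,0,0.4],[0.023,0.086,0.006,0.4,0.2,0,0.4],[0.023,0.086,0.006,0.4,0.2,0,0.4]],
  ],
)

```text
clock: 7.33
tool_pos: [0.5723, -0.3591, 0.1106]
eef_rot: [[0.866, -0.239, 0.44], [-0.212, -0.971, -0.11], [0.453, 0.002, -0.891]]
ft_force: [1.0, -0.2, 0.9]
width: 0.701
```

Run:
```python
from h import *
st();go(WR,YS,27)
```

```text
7.33 [ 15.8  27.2  21.8 116.  -57.7  21.8 -19.2] [ 0.5723 -0.3591  0.1106] qd [  6.  -0.  -8.   3. -14.  -7.  18.] F [ 1.  -0.2  0.9] M [ 0.13  0.58 -0.06] 0.701
TCP [ 0.5703 -0.3599  0.1089] delta [ 0.001 -0.001 -0.003] [-0.21 -0.07 -0.17]
```

>>> carry_out(
  commands=[
    [[0,0,0,-0.2,0,-0.15,0.4],[0,0,0,-0.2,0,-0.15,-1],[0,0,0,-0.2,0,-0.15,-1],[0,0,0,-0.2,0,-0.15,-1],[0,0,0,-0.2,0,-0.15,-1],[0,0,0,-0.2,0,-0.15,-1],[0,0,0,-0.2,0,-0.15,-1]],
  ],
)

```text
clock: 7.92
tool_pos: [0.5679, -0.3599, 0.1067]
eef_rot: [[0.865, -0.242, 0.44], [-0.216, -0.97, -0.108], [0.453, -0.001, -0.891]]
ft_force: [0.3, -0.3, -0.1]
width: 0.314
```

Run:
```python
from h import *
st();go(WR,YS,27)
```

```text
7.92 [ 17.   27.2  20.8 116.5 -58.5  21.3 -18.1] [ 0.5679 -0.3599  0.1067] qd [-1. -0.  0. -0.  0.  0. -0.] F [ 0.3 -0.3 -0.1] M [0.08 0.71 0.04] 0.314
TCP [ 0.5703 -0.3599  0.1089] delta [-0.002 -0.001 -0.   ] [ 0.23 -0.    0.22]
```

>>> carry_out(
  commands=[
    [[0,0,0,0,0,0,-1],[0,0,0,0,0,0.7,-1],[0,0,0,0,0,1.6,-1],[0,0,0,0,0,1.6,-1],[0,0,0,0,0,1.6,-1]],
  ],
)

```text
clock: 8.33
tool_pos: [0.5682, -0.3593, 0.1228]
eef_rot: [[0.865, -0.241, 0.44], [-0.215, -0.971, -0.108], [0.453, -0.001, -0.892]]
ft_force: [0.4, 0.7, -4.7]
width: 0.281
```

Run:
```python
from h import *
from rig import camera
s=st()
for n in("scene","top"): cv2.imwrite(f"pics/{n}5.png",camera(n)[:,:,::-1])
a=cv2.imread("pics/scene5.png")[150:300,180:380]
b=cv2.imread("pics/top5.png")[160:310,180:380]
cv2.imwrite("pics/z5.png",np.hstack([cv2.resize(x,(400,300),interpolation=cv2.INTER_CUBIC) for x in(a,b)]))
```

```text
8.33 [ 14.7  26.1  23.6 115.9 -55.7  23.3 -21.2] [ 0.5682 -0.3593  0.1228] qd [ 0.  1. -1.  1. -1. -0.  1.] F [ 0.4  0.7 -4.7] M [ 0.28  1.24 -0.02] 0.281
```

View pics/z5.png

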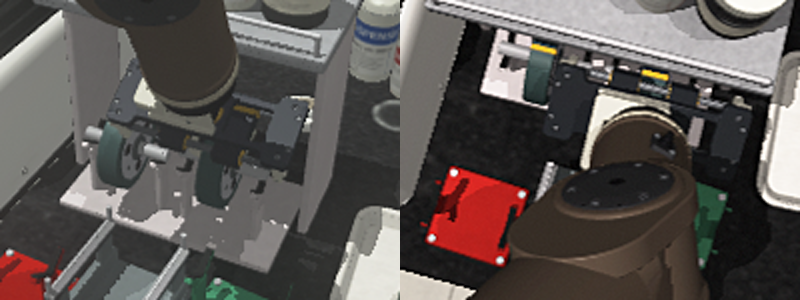

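```bash
cat >> h.py <<'E'
CT=np.array([.002,0,.0205])
def gw(c,yaw,tilt,off=(0,0,0),ct=CT):
    s=observe();R=Rt(yaw,tilt);p=np.radians(yaw);o=np.array(off);O=np.array([np.cos(p)*o[0]-np.sin(p)*o[1],np.sin(p)*o[0]+np.cos(p)*o[1],o[2]])
    T=np.array(c)+O-R@ct
    rv=Ro.from_matrix(R@np.array(s["eef_rot"]).T).as_rotvec()
    print("TCP",T.round(4),"delta",rv.round(3),((T-np.array(s["tool_pos"]))*100).round(2))
E
python3 - <<'E'
from h import *
s=observe();print("c now",np.array(s["tool_pos"])+np.array(s["eef_rot"])@CT)
gw(WR,YS,27,(-.11,0,.03))
gw(ST,YT,12,(0,0,.045))
gw(ST,YT,12)
E
```

```text
c now [ 0.57866111 -0.36162056  0.10475379]
TCP [ 0.4621 -0.3329  0.1374] delta [-0.002 -0.002 -0.001] [-10.58   2.61   1.52]
TCP [ 0.4176 -0.2776  0.1576] delta [ 0.068  0.251 -0.057] [-15.04   8.14   3.55]
TCP [ 0.4176 -0.2776  0.1126] delta [ 0.068  0.251 -0.057] [-15.04   8.14  -0.95]
```

>>> carry_out(
  commands=[
    [[0,0,0,-1.5,0.4,0.4,-1],[0,0,0,-4,1,0.6,-1],[0,0,0,-7,1.7,2,-1],[0.02,0.08,-0.02,-10,3,4.5,-1],[0.05,0.16,-0.04,-12,5,6.2,-1],[0.068,0.251,-0.057,-15,8.1,6.2,-1],[0.068,0.251,-0.057,-15,8.1,6.2,-1],[0.068,0.251,-0.057,-15,8.1,6.2,-1],[0.068,0.251,-0.057,-15,8.1,6.2,-1]],
  ],
)

```text
clock: 9.18
tool_pos: [0.4187, -0.2765, 0.1848]
eef_rot: [[0.935, -0.293, 0.2], [-0.286, -0.956, -0.061], [0.209, -0.0, -0.978]]
ft_force: [-0.3, -1.2, -4.5]
width: 0.282
```

Run:
```python
from h import *
from rig import camera
s=st()
gw(ST,YT,12)
for n in("scene","top"): cv2.imwrite(f"pics/{n}6.png",camera(n)[:,:,::-1])
a=cv2.imread("pics/scene6.png")[180:330,150:350]
b=cv2.imread("pics/top6.png")[180:330,180:380]
cv2.imwrite("pics/z6.png",np.hstack([cv2.resize(x,(400,300),interpolation=cv2.INTER_CUBIC) for x in(a,b)]))
```

```text
9.18 [-10.3  11.4  47.  122.5 -19.1  39.6 -58. ] [ 0.4187 -0.2765  0.1848] qd [ 3.  1. -1. -1. -2. -2.  2.] F [-0.3 -1.2 -4.5] M [0.13 0.63 0.04] 0.282
TCP [ 0.4176 -0.2776  0.1126] delta [-0.     0.001 -0.003] [-0.11 -0.1  -7.22]
```

View pics/z6.png

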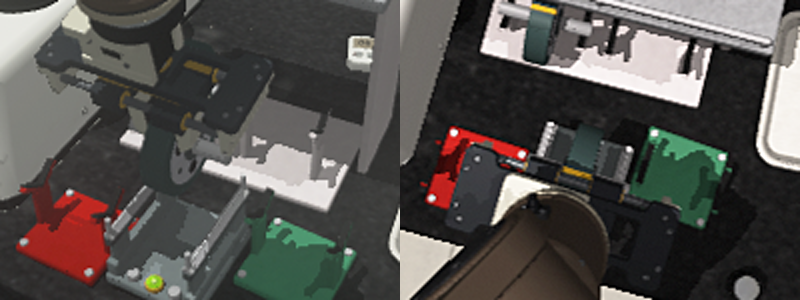

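Run:
```python
from h import *
a=cv2.imread("pics/scene6.png")[200:300,190:290];b=cv2.imread("pics/top6.png")[230:310,220:320]
cv2.imwrite("pics/z6b.png",np.hstack([cv2.resize(a,(500,500),interpolation=cv2.INTER_CUBIC)[:400,:400],cv2.resize(b,(500,400),interpolation=cv2.INTER_CUBIC)[:,:400]]))
c=ST+[0,0,.072]
y=np.array([-np.sin(np.radians(YT)),np.cos(np.radians(YT)),0])
for e in(-.053,.053): print((proj("scene",c+e*y)-[190,200])*5,(proj("top",c+e*y)-[220,230])*5+[400,0])
```

```text
[361.32041486 320.09199099] [758.65559085 255.2465294 ]
[116.77489501 228.02940307] [504.44867367 174.88505076]
```

View pics/z6b.png

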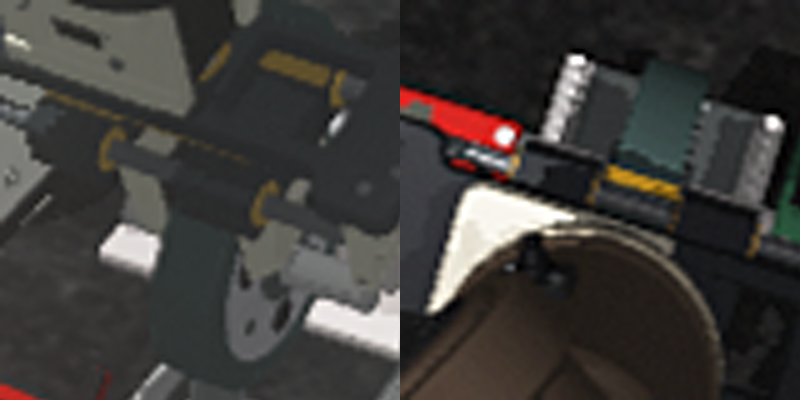

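>>> carry_out(
  commands=[
    [[0,0,0,-0.1,-0.1,-2.5,-1],[0,0,0,-0.1,-0.1,-5,-1],[0,0,0,-0.1,-0.1,-5.8,-1],[0,0,0,-0.1,-0.1,-6.2,-1],[0,0,0,-0.1,-0.1,-6.5,-1],[0,0,0,-0.1,-0.1,-6.7,-1],[0,0,0,-0.1,-0.1,-6.8,-1],[0,0,0,-0.1,-0.1,-6.8,-1]],
  ],
)

```text
clock: 9.95
tool_pos: [0.4177, -0.2798, 0.1174]
eef_rot: [[0.934, -0.296, 0.2], [-0.29, -0.955, -0.063], [0.21, 0.001, -0.978]]
ft_force: [-0.4, 0.0, -5.1]
width: 0.282
```

Run:
```python
from h import *
from rig import camera
s=st()
gw(ST,YT,12)
for n in("scene","top"): cv2.imwrite(f"pics/{n}7.png",camera(n)[:,:,::-1])
a=cv2.imread("pics/scene7.png")[210:330,180:280];b=cv2.imread("pics/top7.png")[230:310,220:320]
cv2.imwrite("pics/z7b.png",np.hstack([cv2.resize(a,(500,600),interpolation=cv2.INTER_CUBIC)[100:500,:400],cv2.resize(b,(500,400),interpolation=cv2.INTER_CUBIC)[:,:400]]))
```

```text
9.95 [ -2.2  18.3  39.9 126.7 -30.8  30.9 -46.6] [ 0.4177 -0.2798  0.1174] qd [-0. -0.  0.  0.  0.  0. -0.] F [-0.4  0.  -5.1] M [0.13 0.71 0.04] 0.282
TCP [ 0.4176 -0.2776  0.1126] delta [0.001 0.002 0.001] [-0.02  0.22 -0.47]
```

View pics/z7b.png

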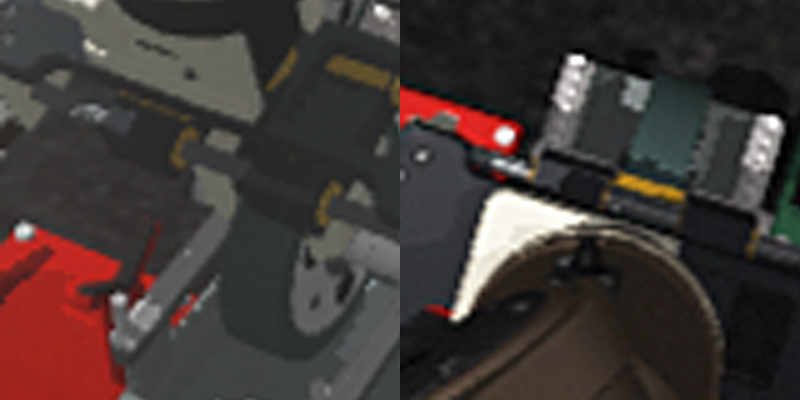

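>>> carry_out(
  commands=[
    [[0,0,0,0,0.2,-0.15,-1],[0,0,0,0,0.2,-0.3,-1],[0,0,0,0,0.2,-0.4,-1],[0,0,0,0,0.2,-0.4,-1]],
  ],
)

```text
clock: 10.38
tool_pos: [0.4172, -0.2773, 0.1126]
eef_rot: [[0.934, -0.296, 0.199], [-0.289, -0.955, -0.062], [0.208, 0.001, -0.978]]
ft_force: [-1.0, -0.3, -4.7]
width: 0.283
```

Run:
```python
from h import *
st();gw(ST,YT,12)
```

```text
10.38 [ -1.9  18.6  39.4 127.2 -31.5  30.2 -46.2] [ 0.4172 -0.2773  0.1126] qd [ 0. -0.  0. -0.  0.  0. -0.] F [-1.  -0.3 -4.7] M [0.14 0.75 0.01] 0.283
TCP [ 0.4176 -0.2776  0.1126] delta [0.001 0.    0.   ] [ 0.03 -0.03  0.  ]
```

>>> carry_out(
  commands=[
    [[0,0,0,0,0,-0.1,-1],[0,0,0,0,0,-0.15,-1],[0,0,0,0,0,-0.15,-1]],
  ],
)

```text
clock: 10.63
tool_pos: [0.4172, -0.2775, 0.1112]
eef_rot: [[0.934, -0.296, 0.199], [-0.29, -0.955, -0.063], [0.208, 0.001, -0.978]]
ft_force: [0.1, 0.3, -5.7]
width: 0.283
```

Run:
```python
from h import *
st()
```

```text
10.63 [ -1.7  18.8  39.2 127.2 -31.7  30.  -45.9] [ 0.4172 -0.2775  0.1112] qd [-0. -0.  0. -0.  0.  0. -0.] F [ 0.1  0.3 -5.7] M [ 0.18  0.73 -0.03] 0.283
```

>>> carry_out(
  commands=[
    [[0,0,0,0,0,-0.1,-1],[0,0,0,0,0,-0.1,-1]],
  ],
)

```text
clock: 10.8
tool_pos: [0.4172, -0.2775, 0.1102]
eef_rot: [[0.934, -0.296, 0.199], [-0.29, -0.955, -0.063], [0.209, 0.001, -0.978]]
ft_force: [-0.1, -0.2, -5.1]
width: 0.282
```

Run:
```python
from h import *
st()
```

```text
10.8 [ -1.6  18.9  39.  127.3 -31.9  29.9 -45.7] [ 0.4172 -0.2775  0.1102] qd [-0. -0.  0. -0.  0.  0. -0.] F [-0.1 -0.2 -5.1] M [0.13 0.75 0.02] 0.282
```

Run:
```python
from h import *
from rig import camera
cv2.imwrite("pics/scene8.png",camera("scene")[:,:,::-1])
a=cv2.imread("pics/scene8.png")[220:320,190:300]
cv2.imwrite("pics/z8.png",cv2.resize(a,(660,600),interpolation=cv2.INTER_CUBIC))
```

```text
(no output)
```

View pics/z8.png

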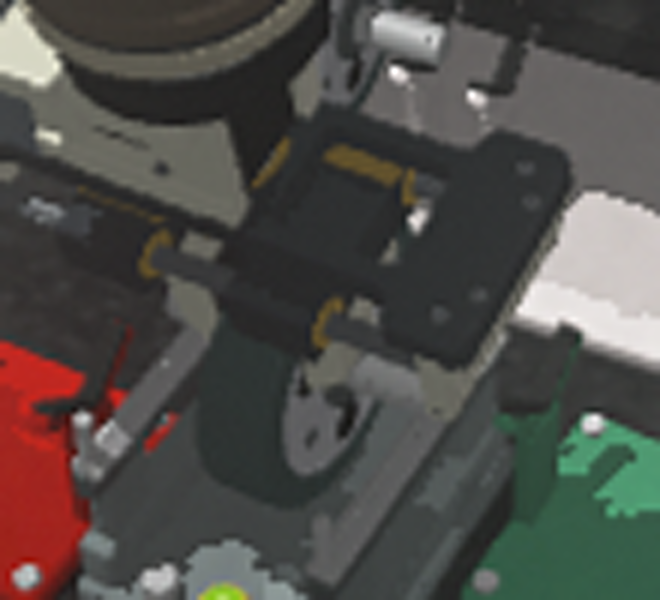

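>>> carry_out(
  commands=[
    [[0,0,0,0,0,-0.1,-1],[0,0,0,0,0,-0.1,-1]],
  ],
)

```text
clock: 11.02
tool_pos: [0.4173, -0.2775, 0.1092]
eef_rot: [[0.934, -0.296, 0.199], [-0.29, -0.955, -0.063], [0.209, 0.001, -0.978]]
ft_force: [-0.0, -0.5, -4.8]
width: 0.284
```

Run:
```python
from h import *
st()
```

```text
11.02 [ -1.4  19.   38.9 127.3 -32.1  29.8 -45.6] [ 0.4173 -0.2775  0.1092] qd [-0. -0.  0. -0.  0.  0. -0.] F [-0.  -0.5 -4.8] M [ 0.15  0.63 -0.  ] 0.284
```

>>> carry_out(
  commands=[
    [[0,0,0,0,0,-0.1,-1],[0,0,0,0,0,-0.1,-1]],
  ],
)

```text
clock: 11.18
tool_pos: [0.4175, -0.2776, 0.1087]
eef_rot: [[0.934, -0.296, 0.2], [-0.29, -0.955, -0.062], [0.209, 0.0, -0.978]]
ft_force: [-3.1, 1.7, 5.4]
width: 0.278
```

Run:
```python
from h import *
st()
```

```text
11.18 [ -1.3  19.   38.7 127.4 -32.3  29.7 -45.4] [ 0.4175 -0.2776  0.1087] qd [-0. -0.  0. -0.  0.  0. -0.] F [-3.1  1.7  5.4] M [0.45 0.87 0.02] 0.278
```

>>> carry_out(
  commands=[
    [[0,0,0,0,0,0.05,-1],[0,0,0,0,0,0.05,-1],[0,0,0,0,0,0.05,0.3],[0,0,0,0,0,0.05,0.3],[0,0,0,0,0,0.05,0.3]],
  ],
)

```text
clock: 11.6
tool_pos: [0.4177, -0.2778, 0.1091]
eef_rot: [[0.934, -0.296, 0.2], [-0.29, -0.955, -0.063], [0.21, 0.001, -0.978]]
ft_force: [-0.2, -0.1, -0.5]
width: 0.45
```

Run:
```python
from h import *
from rig import camera
s=st()
for n in("scene","top"): cv2.imwrite(f"pics/{n}9.png",camera(n)[:,:,::-1])
a=cv2.imread("pics/scene9.png")[220:320,190:290];b=cv2.imread("pics/top9.png")[230:310,220:320]
cv2.imwrite("pics/z9.png",np.hstack([cv2.resize(a,(400,400),interpolation=cv2.INTER_CUBIC),cv2.resize(b,(500,400),interpolation=cv2.INTER_CUBIC)[:,:400]]))
```

```text
11.6 [ -1.4  19.   38.8 127.3 -32.2  29.7 -45.5] [ 0.4177 -0.2778  0.1091] qd [0. 0. 0. 0. 0. 0. 0.] F [-0.2 -0.1 -0.5] M [0.01 0.43 0.01] 0.45
```

View pics/z9.png

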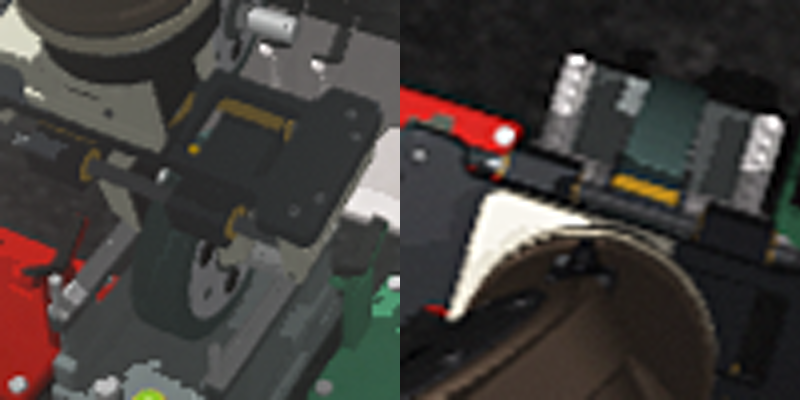

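>>> carry_out(
  commands=[
    [[0,0,0,0,0,0,0.4],[0,0,0,0,0,1.5,0.4],[0,0,0,0,0,4,0.4],[0,0,0,-0.5,0.2,8,0.4],[0,0,0,-1,0.3,11,0.4],[0,0,0,-1,0.3,11,0.4]],
  ],
)

```text
clock: 12.2
tool_pos: [0.4088, -0.2767, 0.2238]
eef_rot: [[0.932, -0.298, 0.206], [-0.291, -0.955, -0.065], [0.216, 0.001, -0.976]]
ft_force: [0.9, -0.9, 0.4]
width: 0.697
```

```bash
cat > look.py <<'E'
import sys
from h import *
from rig import camera
n=sys.argv[1];s=st()
for c in("scene","top"): cv2.imwrite(f"pics/{c}{n}.png",camera(c)[:,:,::-1])
a=cv2.imread(f"pics/scene{n}.png")[210:310,190:290];b=cv2.imread(f"pics/top{n}.png")[220:300,220:300]
cv2.imwrite(f"pics/z{n}.png",np.hstack([cv2.resize(a,(400,400),interpolation=cv2.INTER_CUBIC),cv2.resize(b,(400,400),interpolation=cv2.INTER_CUBIC)]))
E
python3 look.py 10
```

```text
12.2 [-15.8   6.1  51.4 120.8 -12.2  44.  -64.5] [ 0.4088 -0.2767  0.2238] qd [ 3.  4. -3.  4. -8. -6.  8.] F [ 0.9 -0.9  0.4] M [-0.02  0.32 -0.05] 0.697
```

View pics/z10.png

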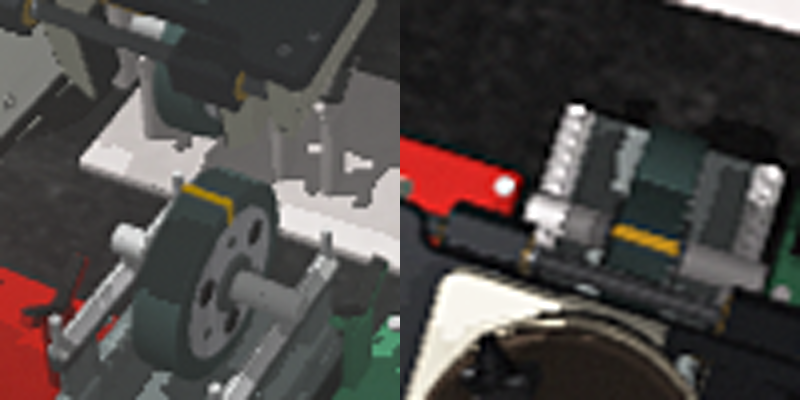

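The wheel is on both edges, mark near the top (scene zoom 208,200). I'll wait and look again.

>>> carry_out(
  commands=[
    [[0,0,0,0,0,1,0.4],[0,0,0,0,0,1,0.4],[0,0,0,0,0,1,0.4],[0,0,0,0,0,1,0.4],[0,0,0,0,0,1,0.4],[0,0,0,0,0,1,0.4],[0,0,0,0,0,1,0.4],[0,0,0,0,0,1,0.4],[0,0,0,0,0,1,0.4]],
  ],
)

```text
clock: 13.05
tool_pos: [0.4072, -0.2745, 0.2287]
eef_rot: [[0.934, -0.296, 0.199], [-0.29, -0.955, -0.063], [0.208, 0.001, -0.978]]
ft_force: [0.9, 0.4, 0.8]
width: 0.699
```

```bash
python3 look.py 11
```

```text
13.05 [-16.4   5.5  51.3 120.4 -11.   45.1 -65.8] [ 0.4072 -0.2745  0.2287] qd [-0. -0.  0. -0. -0.  0.  0.] F [0.9 0.4 0.8] M [-0.    0.4  -0.01] 0.699
```

View pics/z11.png

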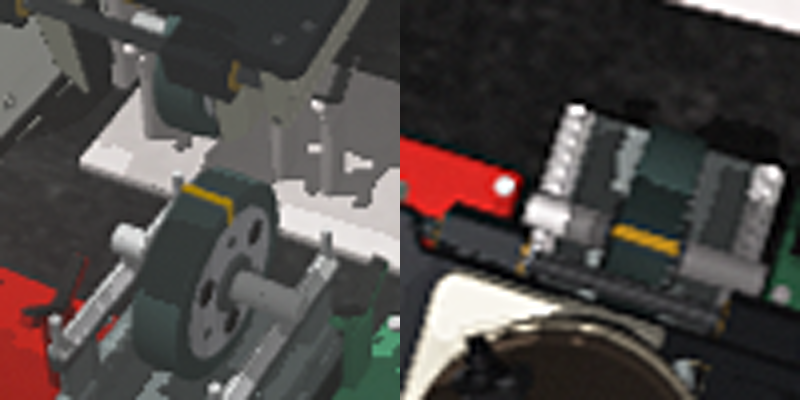

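Run:
```python
from h import *
zs=lambda p:(np.array(p)+.5)/4-.5+[190,210]
zt=lambda p:(np.array(p)-[400,0]+.5)/5-.5+[220,220]
m,e=tri(zs((208,203)),zt((645,240)));print("mark",m,e)
a,e1=tri(zs((125,240)),zt((545,215)));b,e2=tri(zs((305,293)),zt((755,268)));print(a,b,e1,e2,(a+b)/2,np.linalg.norm(a-b))
for f in(0,15,30):
    t=np.radians(f);p=np.radians(YT);print(f,(proj("scene",ST+.052*np.array([np.cos(p)*np.sin(t),np.sin(p)*np.sin(t),np.cos(t)]))-[190,210])*4)
c=ST;y=np.array([-np.sin(np.radians(YT)),np.cos(np.radians(YT)),0])
for e in(-.053,.053): print((proj("scene",c+e*y)-[190,210])*4,(proj("top",c+e*y)-[220,220])*5+[400,0])
```

```text
mark [ 0.43443649 -0.28403459  0.13991282] 0.18969737332572814
[ 0.44493758 -0.23875425  0.09529077] [ 0.42329091 -0.33214595  0.09782746] 0.6914798472563389 0.9151570657913015 [ 0.43411424 -0.2854501   0.09655911] 0.0959011059534247
0 [190.59582805 208.78330948]
15 [205.07787609 193.63786951]
30 [218.44886354 185.12189795]
[289.68299888 321.74815765] [751.48450587 301.40178551]
[104.36997389 247.22615484] [517.05930099 227.29931575]
```

Run:
```python
from h import *
p=np.radians(YT);ex=np.array([np.cos(p),np.sin(p)]);ey=np.array([-np.sin(p),np.cos(p)])
f=cv2.imread("pics/scene11.png")[225:305,205:285];g=cv2.imread("pics/top11.png")[235:290,235:305]
a=cv2.resize(f,(560,560),interpolation=cv2.INTER_CUBIC)
for dx in(0.,.006,.012):
  c=ST+np.r_[ex*dx,0]
  col={0:(0,0,255),.006:(0,255,0),.012:(255,0,255)}[dx]
  for s in np.linspace(-.053,.053,12):
    q=(proj("scene",c+np.r_[ey*s,0])-[205,225]+.5)*7; cv2.circle(a,tuple(int(v) for v in q),3,col,-1)
cv2.imwrite("pics/z11b.png",a)
```

```text
(no output)
```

View pics/z11b.png

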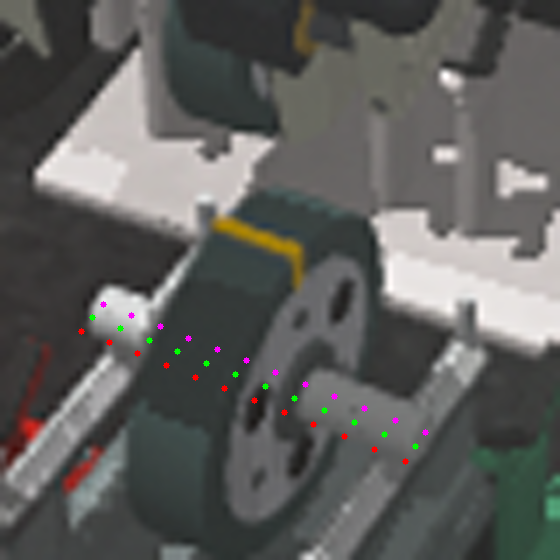

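Run:
```python
from h import *
p=np.radians(YT);c=ST+.010*np.array([np.cos(p),np.sin(p),0])-.001*np.array([-np.sin(p),np.cos(p),0])
print(c);go(c,YT,12,(0,0,.05));go(c,YT,12)
```

```text
[ 0.43275708 -0.28331236  0.093     ]
TCP [ 0.4285 -0.282   0.1637] delta [0.001 0.    0.001] [ 2.13 -0.75 -6.5 ]
TCP [ 0.4285 -0.282   0.1137] delta [0.001 0.    0.001] [  2.13  -0.75 -11.5 ]
```

>>> carry_out(
  commands=[
    [[0,0,0,1,-0.4,-3,0.4],[0,0,0,2.1,-0.75,-6.5,0.4],[0,0,0,2.1,-0.75,-8.5,0.4],[0,0,0,2.1,-0.75,-10.5,0.4],[0,0,0,2.1,-0.75,-11.5,0.4],[0,0,0,2.1,-0.75,-11.5,0.4],[0,0,0,2.1,-0.75,-11.5,0.4]],
  ],
)

```text
clock: 13.73
tool_pos: [0.428, -0.2822, 0.1136]
eef_rot: [[0.934, -0.297, 0.198], [-0.29, -0.955, -0.063], [0.208, 0.001, -0.978]]
ft_force: [-0.2, -1.1, -0.3]
width: 0.7
```

```bash
python3 - <<'E'
from h import *
st()
p=np.radians(YT);c=ST+.010*np.array([np.cos(p),np.sin(p),0])-.001*np.array([-np.sin(p),np.cos(p),0])
go(c,YT,12)
E
python3 look.py 12
```

```text
13.73 [ -3.3  20.   41.4 125.7 -33.3  31.5 -44.7] [ 0.428  -0.2822  0.1136] qd [-1. -1.  1. -1.  1.  0. -0.] F [-0.2 -1.1 -0.3] M [ 0.02  0.41 -0.01] 0.7
TCP [ 0.4285 -0.282   0.1137] delta [ 0.001 -0.001  0.001] [0.06 0.02 0.01]
13.73 [ -3.3  20.   41.4 125.7 -33.3  31.5 -44.7] [ 0.428  -0.2822  0.1136] qd [-1. -1.  1. -1.  1.  0. -0.] F [-0.2 -1.1 -0.3] M [ 0.02  0.41 -0.01] 0.7
```

View pics/z12.png

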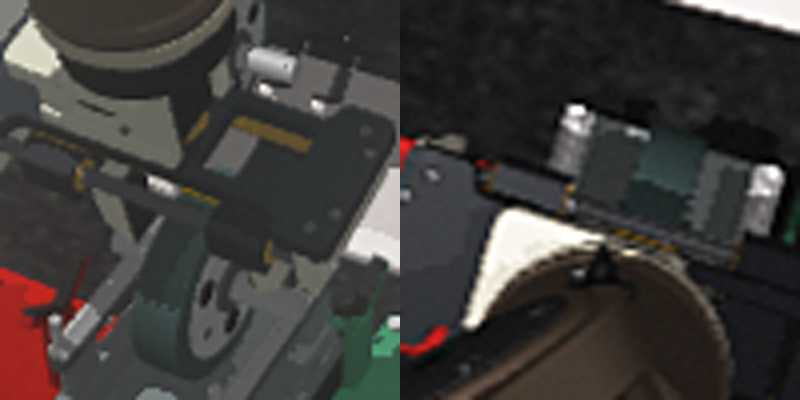

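Straddling the rim and still aligned. Close the fingers.

>>> carry_out(
  commands=[
    [[0,0,0,0,0,0,-1],[0,0,0,0,0,0,-1],[0,0,0,0,0,0,-1],[0,0,0,0,0,0,-1],[0,0,0,0,0,0,-1],[0,0,0,0,0,0,-1],[0,0,0,0,0,0.5,-1],[0,0,0,0,0,1.5,-1],[0,0,0,0,0,1.5,-1]],
  ],
)

```text
clock: 14.58
tool_pos: [0.4282, -0.2822, 0.1296]
eef_rot: [[0.934, -0.297, 0.199], [-0.29, -0.955, -0.063], [0.209, 0.001, -0.978]]
ft_force: [0.0, -1.0, -5.4]
width: 0.286
```

```bash
sed -i 's/^CT=.*/CT=np.array([0,0,.0212])/' h.py
python3 - <<'E'
from h import *
s=st()
gw(ST,YT,12,(.01,0,.085));gw(GR,YG,12,(0,0,.10));gw(GR,YG,12,(0,0,.0))
E
```

```text
14.58 [ -5.3  18.5  43.6 124.9 -30.7  33.5 -47.1] [ 0.4282 -0.2822  0.1296] qd [ 1.  1. -1.  1. -3. -2.  3.] F [ 0.  -1.  -5.4] M [ 0.12  0.64 -0.02] 0.286
TCP [ 0.4288 -0.2811  0.1987] delta [0.001 0.001 0.001] [0.06 0.11 6.91]
TCP [ 0.4298 -0.3974  0.1957] delta [ 0.001  0.001 -0.034] [  0.16 -11.51   6.61]
TCP [ 0.4298 -0.3974  0.0957] delta [ 0.001  0.001 -0.034] [  0.16 -11.51  -3.39]
```

>>> carry_out(
  commands=[
    [[0,0,0,0,0,3,-1],[0,0,0,0,0,6.5,-1],[0,0,-0.017,0,-3,7,-1],[0,0,-0.034,0.1,-7,7,-1],[0,0,-0.034,0.2,-11.5,6.5,-1],[0,0,-0.034,0.2,-11.5,3,-1],[0,0,-0.034,0.2,-11.5,0.5,-1],[0,0,-0.034,0.2,-11.5,0,-1],[0,0,-0.034,0.2,-11.5,0,-1],[0,0,-0.034,0.2,-11.5,0,-1]],
  ],
)

```text
clock: 15.42
tool_pos: [0.4303, -0.3968, 0.1292]
eef_rot: [[0.924, -0.328, 0.196], [-0.321, -0.945, -0.069], [0.208, 0.001, -0.978]]
ft_force: [0.5, -0.2, -5.5]
width: 0.281
```

Run:
```python
from h import *
from rig import camera
st();gw(GR,YG,12)
for c in("scene","top"): cv2.imwrite(f"pics/{c}13.png",camera(c)[:,:,::-1])
a=cv2.imread("pics/scene13.png")[240:340,245:345];b=cv2.imread("pics/top13.png")[225:305,280:360]
c=ST*0+GR+[0,0,.034];p=np.radians(YG);ey=np.array([-np.sin(p),np.cos(p),0])
a=cv2.resize(a,(400,400),interpolation=cv2.INTER_CUBIC);b=cv2.resize(b,(400,400),interpolation=cv2.INTER_CUBIC)
for s in(-.053,-.02,.02,.053):
    for im,n,o,k in((a,"scene",(245,240),4),(b,"top",(280,225),5)):
        q=(proj(n,c+ey*s)-o+.5)*k;cv2.circle(im,tuple(int(v) for v in q),2,(255,0,255),-1)
cv2.imwrite("pics/z13.png",np.hstack([a,b]))
```

```text
15.42 [  8.9  25.9  42.6 115.  -36.8  40.1 -34.8] [ 0.4303 -0.3968  0.1292] qd [-1. -1.  1. -1.  0. -0. -0.] F [ 0.5 -0.2 -5.5] M [ 0.08  0.66 -0.03] 0.281
TCP [ 0.4298 -0.3974  0.0957] delta [ 0.001  0.    -0.   ] [-0.05 -0.05 -3.35]
```

View pics/z13.png

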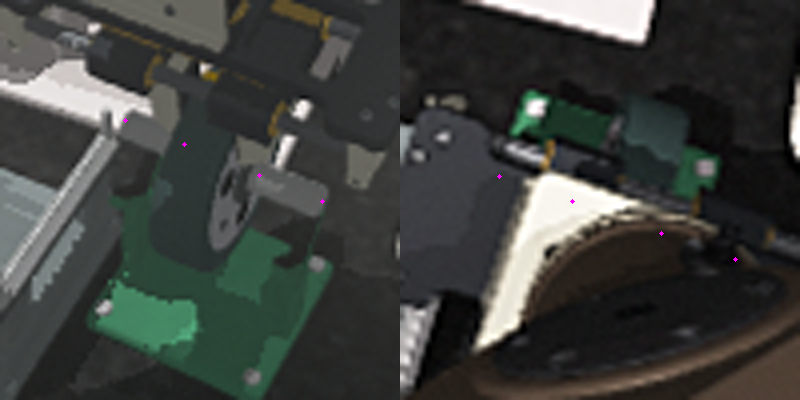

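>>> carry_out(
  commands=[
    [[0,0,0,0,0,-1.5,-1],[0,0,0,0,-0.05,-2.3,-1],[0,0,0,0,-0.05,-2.7,-1],[0,0,0,0,-0.05,-2.95,-1],[0,0,0,0,-0.05,-3.1,-1],[0,0,0,0,-0.05,-3.2,-1],[0,0,0,0,-0.05,-3.2,-1]],
  ],
)

```text
clock: 16.1
tool_pos: [0.4306, -0.3976, 0.0979]
eef_rot: [[0.923, -0.329, 0.198], [-0.321, -0.944, -0.069], [0.21, 0.0, -0.978]]
ft_force: [-2.8, 3.6, 6.0]
width: 0.279
```

Run:
```python
from h import *
st();gw(GR,YG,12)
```

```text
16.1 [ 11.7  28.3  39.3 116.5 -40.6  36.6 -31.1] [ 0.4306 -0.3976  0.0979] qd [-0. -0.  0.  0.  0. -0. -0.] F [-2.8  3.6  6. ] M [0.82 0.86 0.15] 0.279
TCP [ 0.4298 -0.3974  0.0957] delta [ 0.001  0.002 -0.   ] [-0.07  0.02 -0.21]
```

>>> carry_out(
  commands=[
    [[0,0,0,0,0,0.1,-1],[0,0,0,-0.15,0.05,0.05,-1],[0,0,0,-0.15,0.05,0,-1],[0,0,0,-0.15,0.05,-0.05,-1]],
  ],
)

```text
clock: 16.43
tool_pos: [0.4296, -0.3977, 0.0973]
eef_rot: [[0.923, -0.329, 0.199], [-0.321, -0.944, -0.071], [0.211, 0.001, -0.978]]
ft_force: [-1.7, 3.3, 11.4]
width: 0.28
```

Run:
```python
from h import *
st();gw(GR,YG,12)
```

```text
16.43 [ 11.8  28.2  39.2 116.6 -40.7  36.3 -30.9] [ 0.4296 -0.3977  0.0973] qd [ 1.  0. -0. -0. -1. -0.  1.] F [-1.7  3.3 11.4] M [0.81 0.18 0.05] 0.28
TCP [ 0.4298 -0.3974  0.0957] delta [0.002 0.002 0.   ] [ 0.02  0.04 -0.15]
```

Run:
```python
from h import *
from rig import camera
cv2.imwrite("pics/scene14.png",camera("scene")[:,:,::-1])
a=cv2.imread("pics/scene14.png")[250:340,255:345]
a=cv2.resize(a,(600,600),interpolation=cv2.INTER_CUBIC)
p=np.radians(YG);ey=np.array([-np.sin(p),np.cos(p),0])
for s in(-.053,-.02,.02,.053):
    q=(proj("scene",GR+ey*s)-(255,250)+.5)*600/90;cv2.circle(a,tuple(int(v) for v in q),2,(255,0,255),-1)
cv2.imwrite("pics/z14.png",a)
```

```text
(no output)
```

View pics/z14.png

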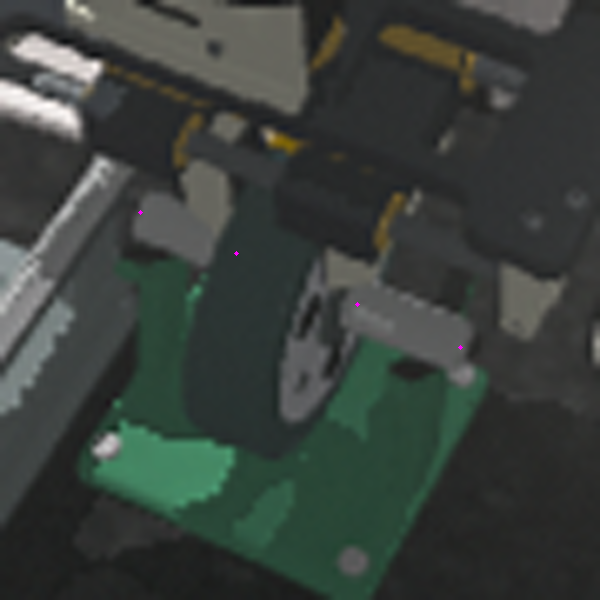

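>>> carry_out(
  commands=[
    [[0,0,0,0,0,0.08,-1],[0,0,0,0,0,0.08,-0.3],[0,0,0,0,0,0.08,0],[0,0,0,0,0,0.08,0.4],[0,0,0,0,0,0.08,0.4],[0,0,0,0,0,0.08,0.4],[0,0,0,0,0,2,0.4],[0,0,0,-1,0.3,5,0.4],[0,0,0,-3,1,9,0.4],[0,0,0,-4,3,11,0.4]],
  ],
)

```text
clock: 17.32
tool_pos: [0.3873, -0.3704, 0.2088]
eef_rot: [[0.922, -0.333, 0.197], [-0.324, -0.943, -0.074], [0.21, 0.004, -0.978]]
ft_force: [0.8, 0.1, 1.3]
width: 0.703
```

Run:
```python
from h import *
from rig import camera
st()
for c in("scene","top"): cv2.imwrite(f"pics/{c}15.png",camera(c)[:,:,::-1])
a=cv2.imread("pics/scene15.png")[180:330,190:340];b=cv2.imread("pics/top15.png")[165:315,200:350]
cv2.imwrite("pics/z15.png",np.hstack([cv2.resize(x,(400,400),interpolation=cv2.INTER_CUBIC) for x in(a,b)]))
go(WL,YS,27,(-.09,0,.10))
```

```text
17.32 [ -0.9  14.6  51.8 116.4 -24.3  46.  -44.7] [ 0.3873 -0.3704  0.2088] qd [-64. -54.  35.  17.  59.  13. -63.] F [0.8 0.1 1.3] M [ 0.06  0.42 -0.02] 0.703
TCP [ 0.5113 -0.2216  0.2089] delta [-0.074 -0.246  0.09 ] [12.27 14.46 -0.04]
```

View pics/z15.png

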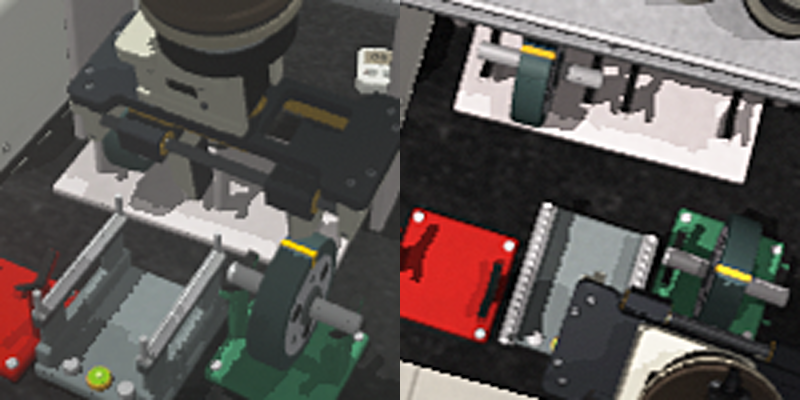

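Run:
```python
from h import *
p=np.radians(YS);ex=np.array([np.cos(p),np.sin(p),0]);ey=np.array([-np.sin(p),np.cos(p),0])
a=cv2.resize(cv2.imread("pics/scene0.png")[190:270,210:290],(400,400),interpolation=cv2.INTER_CUBIC);b=cv2.resize(cv2.imread("pics/top15.png")[165:230,215:280],(400,400),interpolation=cv2.INTER_CUBIC)
for dx,col in((0,(0,0,255)),(.008,(0,255,0))):
  for s in np.linspace(-.053,.053,12):
    for im,n,o,k in((a,"scene",(210,190),5),(b,"top",(215,165),400/65)):
        q=(proj(n,WL+ex*dx+ey*s)-o+.5)*k;cv2.circle(im,tuple(int(v) for v in q),2,col,-1)
cv2.imwrite("pics/z16.png",np.hstack([a,b]))
```

```text
(no output)
```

View pics/z16.png

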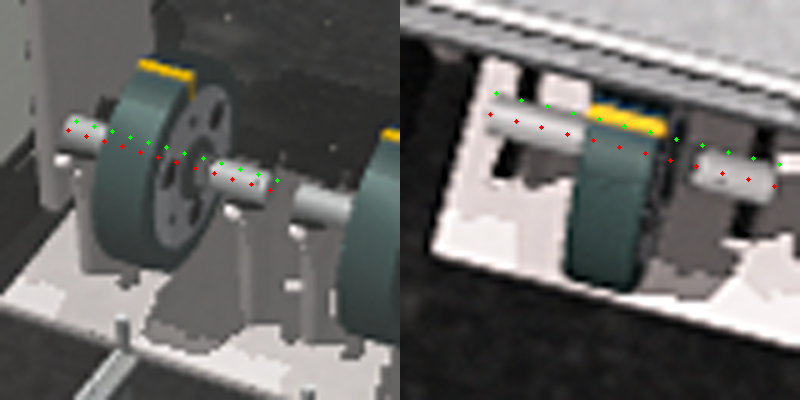

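>>> carry_out(
  commands=[
    [[-0.02,-0.05,0.02,1,5,1,0.4],[-0.04,-0.12,0.05,4,9,1,0.4],[-0.074,-0.246,0.09,8,13,0.5,0.4],[-0.074,-0.246,0.09,12.3,14.5,0,0.4],[-0.074,-0.246,0.09,12.3,14.5,0,0.4],[-0.074,-0.246,0.09,12.3,14.5,0,0.4],[-0.074,-0.246,0.09,12.3,14.5,0,0.4],[-0.074,-0.246,0.09,12.3,14.5,0,0.4],[-0.074,-0.246,0.09,12.3,14.5,0,0.4]],
  ],
)

```text
clock: 18.17
tool_pos: [0.511, -0.2231, 0.2059]
eef_rot: [[0.866, -0.244, 0.436], [-0.217, -0.97, -0.111], [0.45, 0.002, -0.893]]
ft_force: [-0.3, -0.8, 0.3]
width: 0.699
```

Run:
```python
from h import *
from rig import camera
st()
go(WL,YS,27,(-.03,0,.057));go(WL,YS,27)
for c in("scene","top"): cv2.imwrite(f"pics/{c}17.png",camera(c)[:,:,::-1])
a=cv2.imread("pics/scene17.png")[130:330,130:330];b=cv2.imread("pics/top17.png")[145:295,190:340]
cv2.imwrite("pics/z17.png",np.hstack([cv2.resize(x,(400,400),interpolation=cv2.INTER_CUBIC) for x in(a,b)]))
# arbor check of green wheel
```

```text
18.17 [-20.7   8.   46.2 127.2 -26.7  22.8 -57.8] [ 0.511  -0.2231  0.2059] qd [ 0. -1.  0.  0.  0.  0. -0.] F [-0.3 -0.8  0.3] M [ 0.06  0.67 -0.01] 0.699
TCP [ 0.5696 -0.2361  0.1659] delta [ 0.001 -0.005  0.002] [ 5.86 -1.31 -4.01]
TCP [ 0.5987 -0.2434  0.1089] delta [ 0.001 -0.005  0.002] [ 8.77 -2.03 -9.71]
```

View pics/z17.png

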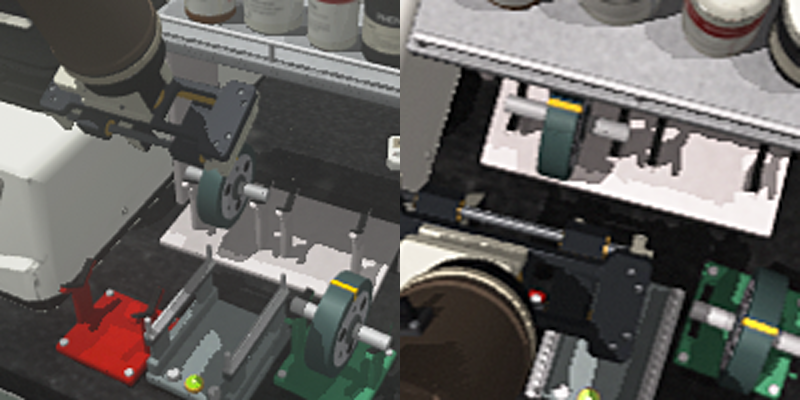

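>>> carry_out(
  commands=[
    [[0,0,0,3,-0.7,-2,0.4],[0,0,0,5.9,-1.3,-4,0.4],[0,0,0,7.2,-1.6,-6.6,0.4],[0,0,0,8.2,-1.9,-8.7,0.4],[0,0,0,8.8,-2,-9.7,0.4],[0,0,0,8.8,-2,-9.7,0.4],[0,0,0,8.8,-2,-9.7,0.4]],
  ],
)

```text
clock: 18.85
tool_pos: [0.5989, -0.2431, 0.1089]
eef_rot: [[0.867, -0.244, 0.435], [-0.217, -0.97, -0.111], [0.449, 0.002, -0.893]]
ft_force: [-0.8, -0.7, 0.7]
width: 0.695
```

Run:
```python
from h import *
from rig import camera
st()
go(WL,YS,27)
for c in("scene","top"): cv2.imwrite(f"pics/{c}18.png",camera(c)[:,:,::-1])
a=cv2.imread("pics/scene18.png")[130:330,130:330];b=cv2.imread("pics/top18.png")[145:295,190:340]
cv2.imwrite("pics/z18.png",np.hstack([cv2.resize(x,(400,400),interpolation=cv2.INTER_CUBIC) for x in(a,b)]))
```

```text
18.85 [  0.3  24.8  23.8 121.1 -54.4  15.1 -33.7] [ 0.5989 -0.2431  0.1089] qd [-2. -2.  2.  0.  1.  0. -1.] F [-0.8 -0.7  0.7] M [0.09 0.66 0.02] 0.695
TCP [ 0.5987 -0.2434  0.1089] delta [ 0.    -0.006  0.002] [-0.03 -0.03 -0.  ]
```

View pics/z18.png

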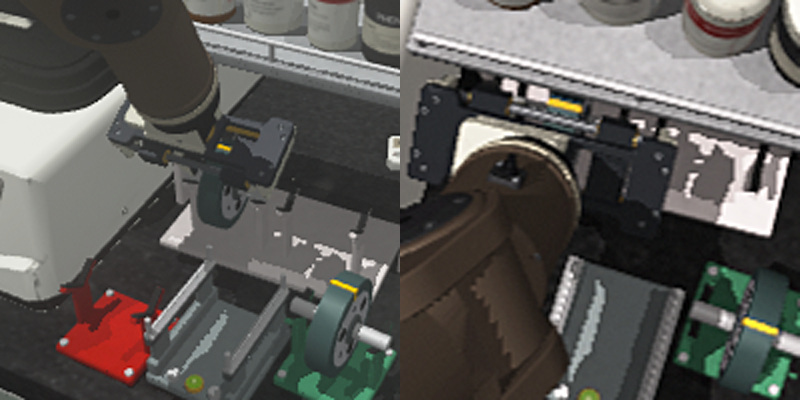

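Right on position, no contact forces. Close and lift 20 mm.

>>> carry_out(
  commands=[
    [[0,0,0,0,0,0,-1],[0,0,0,0,0,0,-1],[0,0,0,0,0,0,-1],[0,0,0,0,0,0,-1],[0,0,0,0,0,0,-1],[0,0,0,0,0,0,-1],[0,0,0,0,0,0,-1],[0,0,0,0,0,0.8,-1],[0,0,0,0,0,1.6,-1],[0,0,0,0,0,2.0,-1],[0,0,0,0,0,2.0,-1],[0,0,0,0,0,2.0,-1]],
  ],
)

```text
clock: 19.95
tool_pos: [0.5995, -0.2415, 0.1288]
eef_rot: [[0.867, -0.242, 0.436], [-0.215, -0.97, -0.11], [0.45, 0.001, -0.893]]
ft_force: [-0.1, 0.8, -5.1]
width: 0.28
```

Run:
```python
from h import *
from rig import camera
st()
gw(WL,YS,27,(-.11,0,.03))
gw(ST,YT,12,(0,0,.085))
gw(ST,YT,12)
for c in("scene","top"): cv2.imwrite(f"pics/{c}19.png",camera(c)[:,:,::-1])
a=cv2.imread("pics/scene19.png")[180:280,190:290];b=cv2.imread("pics/top19.png")[145:245,190:290]
cv2.imwrite("pics/z19.png",np.hstack([cv2.resize(x,(400,400),interpolation=cv2.INTER_CUBIC) for x in(a,b)]))
```

```text
19.95 [ -3.7  23.4  28.8 120.4 -50.8  18.  -37.5] [ 0.5995 -0.2415  0.1288] qd [ 1.  0. -1.  0. -0. -0.  0.] F [-0.1  0.8 -5.1] M [0.21 1.1  0.04] 0.28
TCP [ 0.4919 -0.2168  0.1389] delta [ 0.    -0.005 -0.   ] [-10.76   2.47   1.01]
TCP [ 0.4193 -0.2781  0.1987] delta [ 0.07   0.247 -0.056] [-18.02  -3.66   6.99]
TCP [ 0.4193 -0.2781  0.1137] delta [ 0.07   0.247 -0.056] [-18.02  -3.66  -1.51]
```

View pics/z19.png

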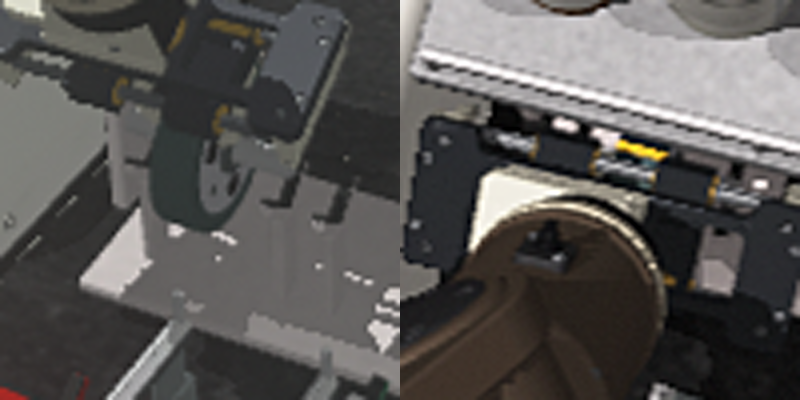

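>>> carry_out(
  commands=[
    [[0,0,0,-1,0.25,0.1,-1],[0,0,0,-2.5,0.6,0.3,-1],[0,0,0,-5,1.2,0.6,-1],[0,0,0,-8,1.5,2,-1],[0.02,0.08,-0.02,-11,1,4.5,-1],[0.05,0.16,-0.04,-14,-1,7,-1],[0.07,0.247,-0.056,-18.4,-3.6,7,-1],[0.07,0.247,-0.056,-18.4,-3.6,7,-1],[0.07,0.247,-0.056,-18.4,-3.6,7,-1],[0.07,0.247,-0.056,-18.4,-3.6,7,-1],[0.07,0.247,-0.056,-18.4,-3.6,7,-1]],
  ],
)

```text
clock: 20.97
tool_pos: [0.4154, -0.2774, 0.1989]
eef_rot: [[0.934, -0.296, 0.2], [-0.29, -0.955, -0.061], [0.209, -0.001, -0.978]]
ft_force: [1.5, 0.4, -3.3]
width: 0.28
```

Run:
```python
from h import *
from rig import camera
s=st();gw(ST,YT,12,(-.005,0,0))
for c in("scene","top"): cv2.imwrite(f"pics/{c}20.png",camera(c)[:,:,::-1])
a=cv2.imread("pics/scene20.png")[200:300,190:290];a=cv2.resize(a,(600,600),interpolation=cv2.INTER_CUBIC)
R=np.array(s["eef_rot"]);c0=np.array(s["tool_pos"])+R@CT
for dx,col in((0,(0,0,255)),(.01,(255,0,255))):
  for k in np.linspace(-.053,.053,12):
    q=(proj("scene",c0+R[:,1]*k+dx*R[:,0])-(190,200)+.5)*6;cv2.circle(a,tuple(int(v) for v in q),2,col,-1)
cv2.imwrite("pics/z20.png",a)
```

```text
20.97 [-17.7  10.9  56.1 122.  -19.8  42.  -56.6] [ 0.4154 -0.2774  0.1989] qd [-0.  1. -1. -0. -0.  0. -0.] F [ 1.5  0.4 -3.3] M [ 0.1   0.62 -0.  ] 0.28
TCP [ 0.4145 -0.2766  0.1137] delta [-0.001  0.001  0.001] [-0.09  0.07 -8.52]
```

View pics/z20.png

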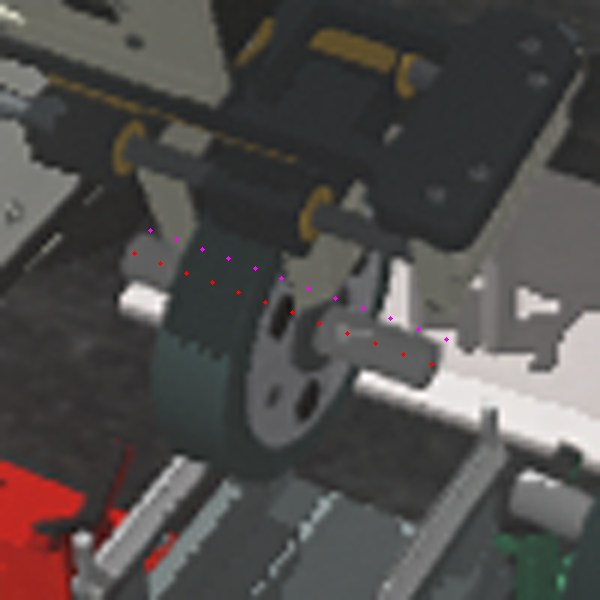

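>>> carry_out(
  commands=[
    [[0,0,0,0,0,-3,-1],[0,0,0,0,0,-6,-1],[0,0,0,0,0,-7,-1],[0,0,0,0,0,-7.5,-1],[0,0,0,0,0,-7.8,-1],[0,0,0,0,0,-8,-1],[0,0,0,0,0,-8.1,-1],[0,0,0,0,0,-8.1,-1]],
  ],
)

```text
clock: 21.73
tool_pos: [0.4164, -0.2782, 0.1189]
eef_rot: [[0.934, -0.296, 0.2], [-0.289, -0.955, -0.063], [0.21, 0.001, -0.978]]
ft_force: [-0.6, -0.6, -4.2]
width: 0.28
```

Run:
```python
from h import *
st()
```

```text
21.73 [ -6.9  19.2  46.3 127.2 -34.7  32.2 -42.3] [ 0.4164 -0.2782  0.1189] qd [-0. -0.  0. -0.  0.  0. -0.] F [-0.6 -0.6 -4.2] M [0.09 0.65 0.02] 0.28
```

>>> carry_out(
  commands=[
    [[0,0,0,0,0,-0.1,-1],[0,0,0,0,0,-0.2,-1],[0,0,0,0,0,-0.3,-1],[0,0,0,0,0,-0.3,-1]],
  ],
)

```text
clock: 22.07
tool_pos: [0.4159, -0.2779, 0.1153]
eef_rot: [[0.934, -0.296, 0.199], [-0.289, -0.955, -0.062], [0.209, 0.0, -0.978]]
ft_force: [-0.7, -0.3, -4.2]
width: 0.282
```

Run:
```python
from h import *
st()
```

```text
22.07 [ -6.5  19.5  45.8 127.4 -35.3  31.8 -41.8] [ 0.4159 -0.2779  0.1153] qd [-0.  0.  0. -0.  0.  0. -0.] F [-0.7 -0.3 -4.2] M [0.14 0.66 0.03] 0.282
```

>>> carry_out(
  commands=[
    [[0,0,0,0,0,-0.1,-1],[0,0,0,0,0,-0.1,-1]],
  ],
)

```text
clock: 22.23
tool_pos: [0.4158, -0.278, 0.1142]
eef_rot: [[0.934, -0.296, 0.199], [-0.29, -0.955, -0.062], [0.209, 0.001, -0.978]]
ft_force: [-0.4, -0.3, -3.7]
width: 0.284
```

Run:
```python
from h import *
st()
```

```text
22.23 [ -6.3  19.6  45.6 127.5 -35.5  31.7 -41.6] [ 0.4158 -0.278   0.1142] qd [-0. -0.  0.  0.  0.  0. -0.] F [-0.4 -0.3 -3.7] M [0.11 0.59 0.01] 0.284
```

>>> carry_out(
  commands=[
    [[0,0,0,0,0,-0.08,-1],[0,0,0,0,0,-0.08,-1]],
  ],
)

```text
clock: 22.4
tool_pos: [0.4159, -0.278, 0.1137]
eef_rot: [[0.934, -0.296, 0.2], [-0.29, -0.955, -0.062], [0.209, 0.0, -0.978]]
ft_force: [-2.2, 2.1, 1.7]
width: 0.281
```

Run:
```python
from h import *
st()
```

```text
22.4 [ -6.2  19.7  45.5 127.5 -35.7  31.6 -41.4] [ 0.4159 -0.278   0.1137] qd [-0. -0.  0. -0.  0.  0. -0.] F [-2.2  2.1  1.7] M [0.41 0.71 0.06] 0.281
```

>>> carry_out(
  commands=[
    [[0,0,0,0,0,0.02,0.4],[0,0,0,0,0,0.02,0.4],[0,0,0,0,0,0.02,0.4],[0,0,0,0,0,1,0.4],[0,0,0,0,0,4,0.4]],
  ],
)

```text
clock: 22.82
tool_pos: [0.4141, -0.2769, 0.1514]
eef_rot: [[0.935, -0.296, 0.194], [-0.29, -0.955, -0.061], [0.203, 0.001, -0.979]]
ft_force: [0.4, 0.3, 0.6]
width: 0.594
```

```bash
python3 look.py 21
```

```text
22.82 [-12.   16.   51.5 125.3 -28.3  36.6 -48.3] [ 0.4141 -0.2769  0.1514] qd [-56. -37.  57. -25.  70.  48. -66.] F [0.4 0.3 0.6] M [0.12 0.37 0.05] 0.594
```

>>> carry_out(
  commands=[
    [[0,0,0,-0.5,0.2,4,0.4],[0,0,0,-1,0.3,7,0.4],[0,0,0,-1,0.3,7,0.4],[0,0,0,-1,0.3,7,0.4],[0,0,0,-1,0.3,7,0.4],[0,0,0,-1,0.3,7,0.4]],
  ],
)

```text
clock: 23.42
tool_pos: [0.4054, -0.2744, 0.2225]
eef_rot: [[0.934, -0.296, 0.198], [-0.289, -0.955, -0.062], [0.207, 0.0, -0.978]]
ft_force: [-0.7, 0.1, -0.7]
width: 0.7
```

```bash
python3 look.py 22
```

```text
23.42 [-23.4   7.   60.4 121.3 -14.2  44.7 -61.7] [ 0.4054 -0.2744  0.2225] qd [ 0.  0. -0.  0.  0.  0. -0.] F [-0.7  0.1 -0.7] M [0.02 0.39 0.01] 0.7
```

View pics/z21.png

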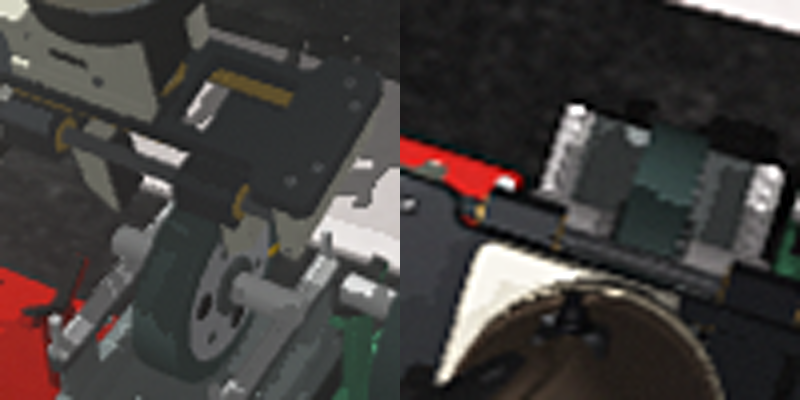

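View pics/z22.png

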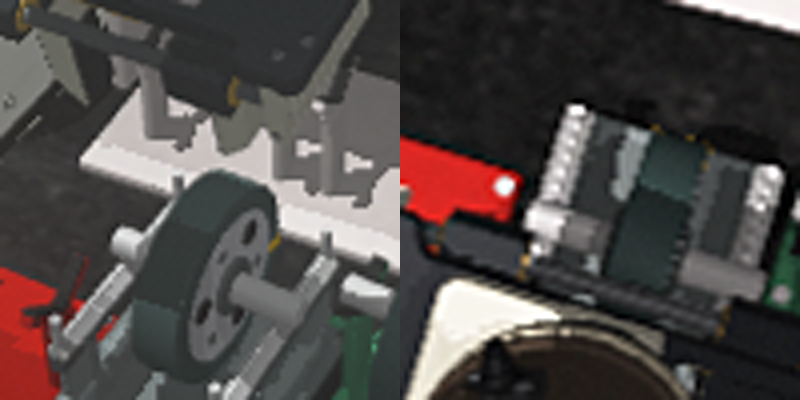

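>>> carry_out(
  commands=[
    [[0,0,0,0,0,0,0.4],[0,0,0,0,0,0,0.4],[0,0,0,0,0,0,0.4]],
  ],
)

```text
clock: 23.77
tool_pos: [0.4056, -0.2751, 0.2232]
eef_rot: [[0.934, -0.297, 0.198], [-0.29, -0.955, -0.063], [0.208, 0.001, -0.978]]
ft_force: [0.5, 0.3, 0.3]
width: 0.702
```

```bash
python3 look.py 23
```

```text
23.77 [-23.4   7.   60.5 121.2 -14.1  44.7 -61.8] [ 0.4056 -0.2751  0.2232] qd [-0. -0.  0. -0.  0.  0. -0.] F [0.5 0.3 0.3] M [ 0.04  0.35 -0.02] 0.702
```

>>> carry_out(
  commands=[
    [[0,0,0,0,0,0,0.4],[0,0,0,0,0,0,0.4],[0,0,0,0,0,0,0.4],[0,0,0,0,0,0,0.4]],
  ],
)

```text
clock: 24.2
tool_pos: [0.4058, -0.275, 0.2235]
eef_rot: [[0.934, -0.296, 0.199], [-0.289, -0.955, -0.062], [0.209, 0.001, -0.978]]
ft_force: [-0.2, -0.4, 0.1]
width: 0.699
```

```bash
python3 look.py 24
python3 - <<'E'
import cv2,numpy as np
r=[cv2.imread(f"pics/z{n}.png")[100:400,50:350] for n in(21,22,23,24)]
cv2.imwrite("pics/m24.png",np.vstack([np.hstack(r[:2]),np.hstack(r[2:])]))
E
```

```text
24.2 [-23.4   6.9  60.5 121.2 -14.1  44.7 -61.8] [ 0.4058 -0.275   0.2235] qd [ 0.  0.  0.  0. -0. -0. -0.] F [-0.2 -0.4  0.1] M [ 0.05  0.37 -0.  ] 0.699
```

View pics/m24.png

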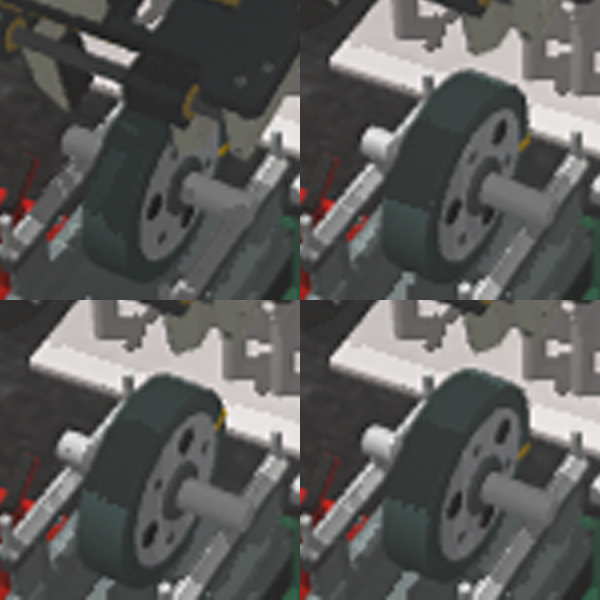

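The mark has swung from near the top round to the far side and rocks there (70° ± some), so this wheel is the heavy one and goes in the red rack. I'll measure where it sits now and the machine's lip near the red rack.

Run:
```python
from h import *
from rig import camera
z3=lambda p,o:(np.array(p)+.5)/3-.5+np.array(o)
print("lip",tri(z3((446,490),(0,100)),z3((525,543),(0,80))))
p=np.radians(YT);ex=np.array([np.cos(p),np.sin(p),0]);ey=np.array([-np.sin(p),np.cos(p),0])
cv2.imwrite("pics/scene25.png",camera("scene")[:,:,::-1])
a=cv2.resize(cv2.imread("pics/scene25.png")[225:305,205:285],(560,560),interpolation=cv2.INTER_CUBIC)
for dx,col in((0.,(0,0,255)),(.006,(0,255,0)),(.012,(255,0,255))):
  for s in np.linspace(-.053,.053,12):
    q=(proj("scene",ST+ex*dx+ey*s)-[205,225]+.5)*7; cv2.circle(a,tuple(int(v) for v in q),3,col,-1)
cv2.imwrite("pics/z25.png",a)
```

```text
lip (array([ 0.44931774, -0.07754397,  0.08057824]), np.float64(0.00597937743613625))
```

View pics/z25.png

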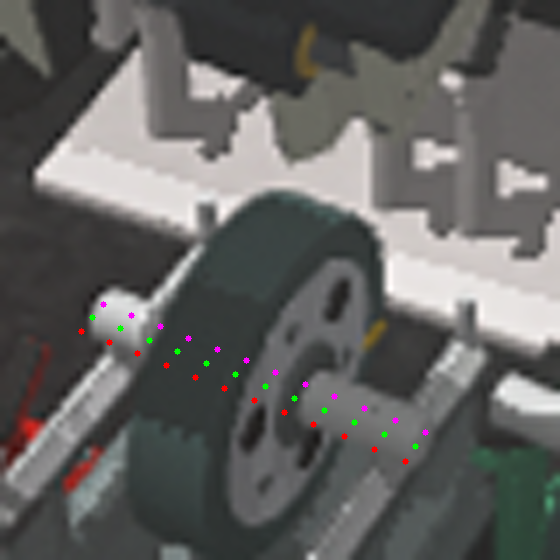

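Run:
```python
from h import *
p=np.radians(YT);ex=np.array([np.cos(p),np.sin(p),0]);st()
go(ST+.008*ex,YT,15,(0,0,.05));go(ST+.008*ex,YT,15)
```

```text
24.35 [-23.4   6.9  60.5 121.2 -14.1  44.7 -61.8] [ 0.4058 -0.275   0.2235] qd [ 0.  0.  0. -0.  0. -0.  0.] F [ 0.3 -0.  -0.4] M [ 0.01  0.42 -0.02] 0.699
TCP [ 0.4259 -0.2801  0.1635] delta [-0.015 -0.049  0.   ] [ 2.01 -0.52 -6.  ]
TCP [ 0.4259 -0.2801  0.1135] delta [-0.015 -0.049  0.   ] [  2.01  -0.52 -11.  ]
```

>>> carry_out(
  commands=[
    [[-0.015,-0.049,0,1,-0.3,-3,0.4],[-0.015,-0.049,0,2,-0.5,-6,0.4],[-0.015,-0.049,0,2,-0.5,-8,0.4],[-0.015,-0.049,0,2,-0.5,-10,0.4],[-0.015,-0.049,0,2,-0.5,-11,0.4],[-0.015,-0.049,0,2,-0.5,-11,0.4],[-0.015,-0.049,0,2,-0.5,-11,0.4]],
  ],
)

```text
clock: 24.93
tool_pos: [0.4254, -0.2802, 0.1133]
eef_rot: [[0.923, -0.297, 0.246], [-0.287, -0.955, -0.077], [0.257, 0.001, -0.966]]
ft_force: [0.8, -0.3, -0.0]
width: 0.697
```

```bash
python3 look.py 26
python3 - <<'E'
from h import *
p=np.radians(YT);ex=np.array([np.cos(p),np.sin(p),0])
go(ST+.008*ex,YT,15)
E
```

```text
24.93 [ -5.8  19.4  45.  128.7 -40.7  28.7 -36.8] [ 0.4254 -0.2802  0.1133] qd [-1. -1.  1. -1.  1.  0. -1.] F [ 0.8 -0.3 -0. ] M [-0.01  0.45  0.  ] 0.697
TCP [ 0.4259 -0.2801  0.1135] delta [0.001 0.001 0.001] [-0.04  0.03 -0.09]
```

View pics/z26.png

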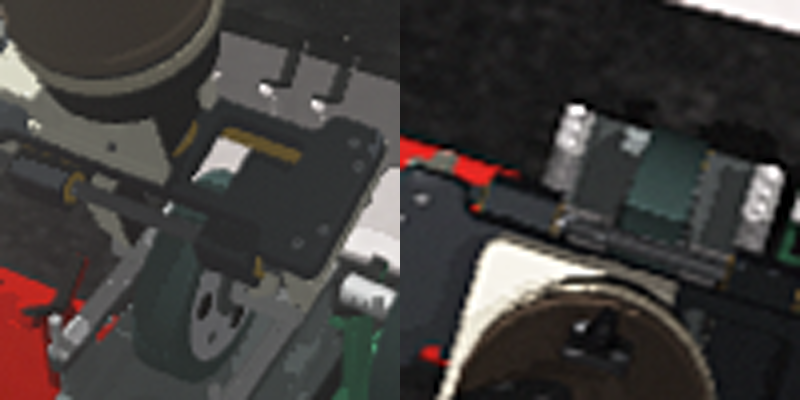

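>>> carry_out(
  commands=[
    [[0,0,0,0,0,0,-1],[0,0,0,0,0,0,-1],[0,0,0,0,0,0,-1],[0,0,0,0,0,0,-1],[0,0,0,0,0,0,-1],[0,0,0,0,0,0,-1],[0,0,0,0,0,0,-1],[0,0,0,0,0,1,-1],[0,0,0,0,0,4,-1],[0,0,0,0,0,8,-1],[0,0,0,0,0,8.5,-1],[0,0,0,0,0,8.5,-1]],
  ],
)

```text
clock: 26.03
tool_pos: [0.4273, -0.2798, 0.2002]
eef_rot: [[0.922, -0.294, 0.251], [-0.284, -0.956, -0.077], [0.262, -0.0, -0.965]]
ft_force: [0.6, -0.3, -4.4]
width: 0.283
```

Run:
```python
from h import *
from rig import camera
s=st();gw(RED,YR,25,(0,0,.11));gw(RED,YR,25,(0,0,.035))
for c in("scene","top"): cv2.imwrite(f"pics/{c}27.png",camera(c)[:,:,::-1])
a=cv2.imread("pics/scene27.png")[200:300,190:290];a=cv2.resize(a,(600,600),interpolation=cv2.INTER_CUBIC)
R=np.array(s["eef_rot"]);c0=np.array(s["tool_pos"])+R@CT
for dx,col in((0,(0,0,255)),(.005,(255,0,255))):
  for k in np.linspace(-.053,.053,12):
    q=(proj("scene",c0+R[:,1]*k+dx*R[:,0])-(190,200)+.5)*6;cv2.circle(a,tuple(int(v) for v in q),2,col,-1)
cv2.imwrite("pics/z27.png",a)
```

```text
26.03 [-20.3  10.8  59.1 123.3 -23.3  38.9 -53.3] [ 0.4273 -0.2798  0.2002] qd [ 3.  3. -4.  4. -4. -2.  4.] F [ 0.6 -0.3 -4.4] M [0.17 0.74 0.03] 0.283
TCP [ 0.4265 -0.1613  0.2042] delta [-0.051 -0.163 -0.007] [-0.08 11.85  0.4 ]
TCP [ 0.4265 -0.1613  0.1292] delta [-0.051 -0.163 -0.007] [-0.08 11.85 -7.1 ]
```

View pics/z27.png

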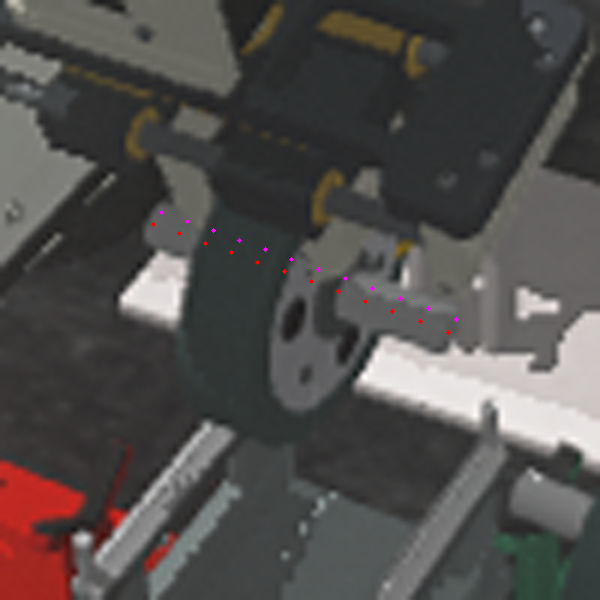

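>>> carry_out(
  commands=[
    [[-0.015,-0.05,0,0,3,0.4,-1],[-0.03,-0.1,0,0,6,0.4,-1],[-0.051,-0.163,-0.007,-0.1,9,0.4,-1],[-0.051,-0.163,-0.007,-0.1,11.9,0.4,-1],[-0.051,-0.163,-0.007,-0.1,11.9,0.4,-1],[-0.051,-0.163,-0.007,-0.1,11.9,-1,-1],[-0.051,-0.163,-0.007,-0.1,11.9,-1,-1]],
  ],
)

```text
clock: 26.72
tool_pos: [0.4214, -0.1568, 0.1849]
eef_rot: [[0.869, -0.299, 0.395], [-0.272, -0.954, -0.124], [0.414, 0.0, -0.91]]
ft_force: [-1.1, 0.4, -4.2]
width: 0.282
```

Run:
```python
from h import *
from rig import camera
s=st();gw(RED,YR,25,(0,0,.035));gw(RED,YR,25)
for c in("scene","top"): cv2.imwrite(f"pics/{c}28.png",camera(c)[:,:,::-1])
a=cv2.imread("pics/scene28.png")[160:320,100:260];b=cv2.imread("pics/top28.png")[190:310,160:280]
cv2.imwrite("pics/z28.png",np.hstack([cv2.resize(x,(400,400),interpolation=cv2.INTER_CUBIC) for x in(a,b)]))
```

```text
26.72 [ -32.7   -4.8   43.5  139.    16.4   20.8 -110.1] [ 0.4214 -0.1568  0.1849] qd [ 0.  1.  7. -4. -5.  5. 12.] F [-1.1  0.4 -4.2] M [ 0.25  1.17 -0.02] 0.282
TCP [ 0.4265 -0.1613  0.1292] delta [-0.003 -0.009 -0.002] [ 0.51 -0.45 -5.57]
TCP [ 0.4265 -0.1613  0.0942] delta [-0.003 -0.009 -0.002] [ 0.51 -0.45 -9.07]
```

View pics/z28.png

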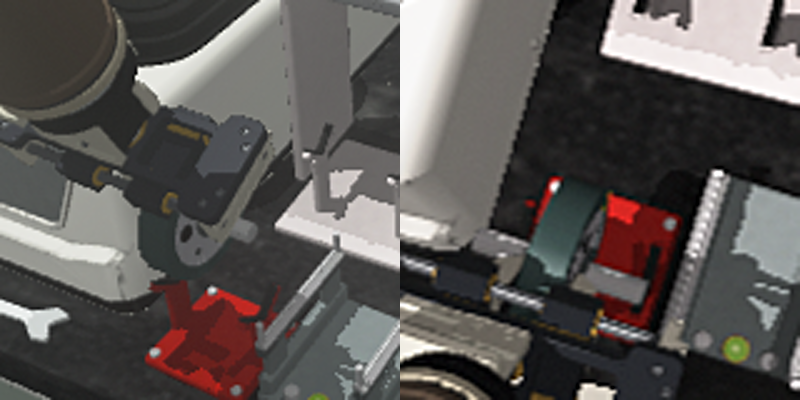

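Run:
```python
from h import *
s=observe();R=np.array(s["eef_rot"]);t=np.array(s["tool_pos"])
b=cv2.resize(cv2.imread("pics/top28.png")[210:330,130:270],(700,600),interpolation=cv2.INTER_CUBIC)
a=cv2.resize(cv2.imread("pics/scene28.png")[160:290,90:250],(700,569),interpolation=cv2.INTER_CUBIC)
def draw(t,R,col):
  for zb in(-.066,):
   for sx in(-1,1):
    for sy in(-1,1):
     X=t+R@np.array([sx*.0375,sy*.095,zb])
     q=(proj("top",X)-(130,210)+.5)*5;cv2.circle(b,tuple(int(v) for v in q),4,col,-1)
     q=(proj("scene",X)-(90,160)+.5)*4.375;cv2.circle(a,tuple(int(v) for v in q),4,col,-1)
draw(t,R,(255,0,255))
for tl,col in((25,(0,255,0)),(18,(255,255,0))):
  R2=Rt(YR,tl);draw(RED-R2@CT,R2,col)
cv2.imwrite("pics/z29.png",b);cv2.imwrite("pics/z29s.png",a)
```

```text
(no output)
```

View pics/z29.png

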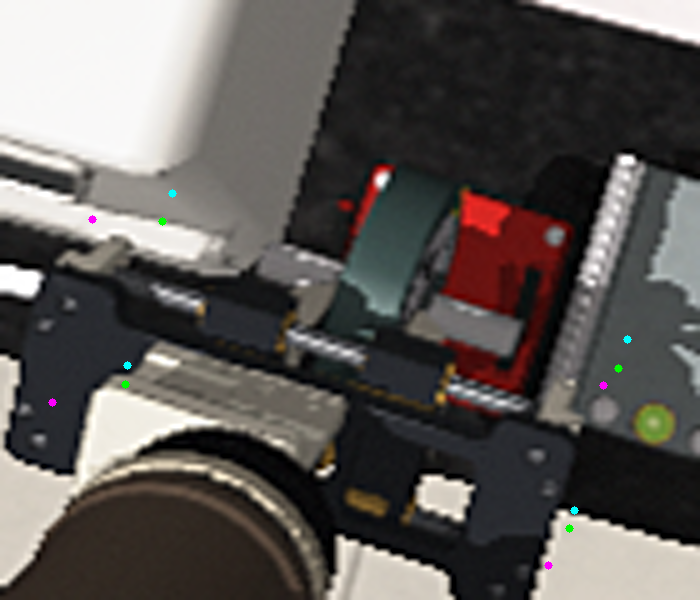

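View pics/z29s.png

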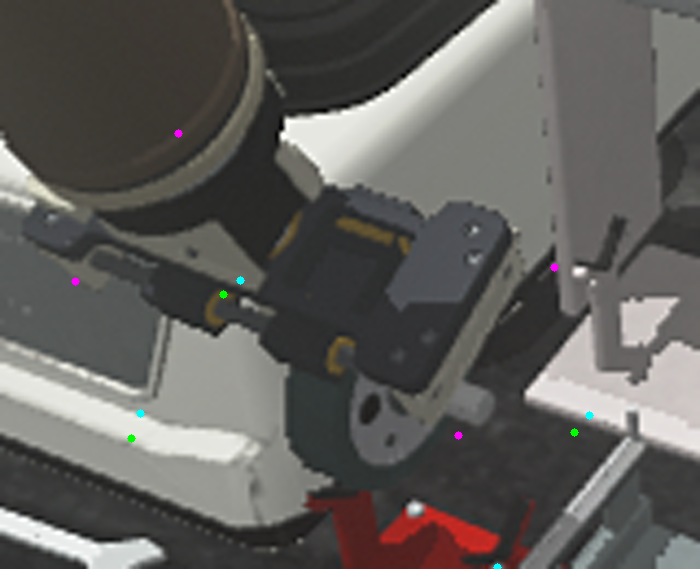

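>>> carry_out(
  commands=[
    [[-0.003,-0.009,-0.002,0.3,-0.3,-2,-1],[-0.003,-0.009,-0.002,0.5,-0.45,-4,-1],[-0.003,-0.009,-0.002,0.5,-0.45,-5.6,-1],[-0.003,-0.009,-0.002,0.5,-0.45,-5.6,-1],[-0.003,-0.009,-0.002,0.5,-0.45,-5.6,-1]],
  ],
)

```text
clock: 27.23
tool_pos: [0.4277, -0.1676, 0.13]
eef_rot: [[0.862, -0.31, 0.402], [-0.28, -0.951, -0.133], [0.423, 0.002, -0.906]]
ft_force: [0.1, 0.6, -3.8]
width: 0.28
```

Run:
```python
from h import *
from rig import camera
s=st();gw(RED,YR,25)
for c in("scene","top"): cv2.imwrite(f"pics/{c}30.png",camera(c)[:,:,::-1])
a=cv2.imread("pics/scene30.png")[190:320,110:240];b=cv2.imread("pics/top30.png")[200:320,160:280]
a=cv2.resize(a,(400,400),interpolation=cv2.INTER_CUBIC)
R=np.array(s["eef_rot"]);c0=np.array(s["tool_pos"])+R@CT
for k in np.linspace(-.053,.053,12):
    q=(proj("scene",c0+R[:,1]*k)-(110,190)+.5)*400/130;cv2.circle(a,tuple(int(v) for v in q),1,(255,0,255),-1)
cv2.imwrite("pics/z30.png",np.hstack([a,cv2.resize(b,(400,400),interpolation=cv2.INTER_CUBIC)]))
```

```text
27.23 [-20.4   6.7  37.4 142.6 -23.8   7.6 -69.1] [ 0.4277 -0.1676  0.13  ] qd [  2.  -1.  -2.  -0.  13.   1. -14.] F [ 0.1  0.6 -3.8] M [0.29 1.18 0.01] 0.28
TCP [ 0.4265 -0.1613  0.0942] delta [0.003 0.    0.01 ] [-0.12  0.63 -3.58]
```

View pics/z30.png

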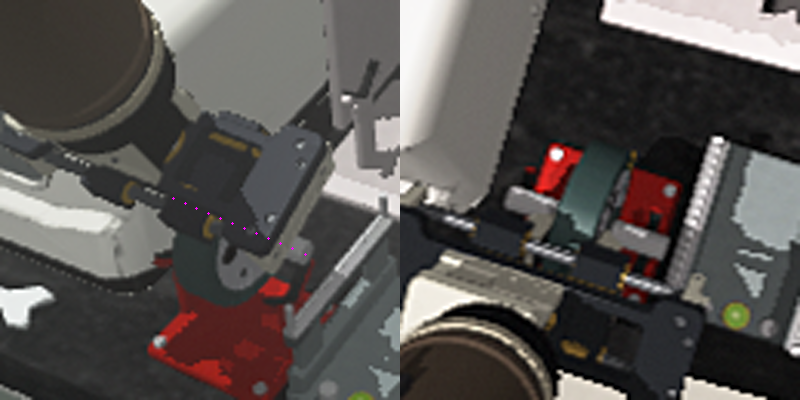

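Run:
```python
from h import *
gw(RED,YR,17,(0,0,.035));gw(RED,YR,17)
```

```text
TCP [ 0.4291 -0.1621  0.1303] delta [0.045 0.135 0.008] [ 0.06  0.51 -0.14]
TCP [ 0.4291 -0.1621  0.0953] delta [0.045 0.135 0.008] [ 0.06  0.51 -3.64]
```

>>> carry_out(
  commands=[
    [[0.022,0.07,0.004,0,0.25,0,-1],[0.045,0.135,0.008,0.1,0.5,0,-1],[0.045,0.135,0.008,0.1,0.5,0,-1],[0.045,0.135,0.008,0.1,0.5,0,-1]],
  ],
)

```text
clock: 27.67
tool_pos: [0.4323, -0.1611, 0.1336]
eef_rot: [[0.911, -0.296, 0.285], [-0.283, -0.955, -0.088], [0.299, -0.0, -0.954]]
ft_force: [0.7, -0.1, -3.2]
width: 0.28
```

Run:
```python
from h import *
from rig import camera
s=st();gw(RED,YR,17)
for c in("scene","top"): cv2.imwrite(f"pics/{c}31.png",camera(c)[:,:,::-1])
a=cv2.imread("pics/scene31.png")[190:320,110:240];b=cv2.imread("pics/top31.png")[200:320,150:270]
a=cv2.resize(a,(400,400),interpolation=cv2.INTER_CUBIC)
R=np.array(s["eef_rot"]);c0=np.array(s["tool_pos"])+R@CT
for k in np.linspace(-.053,.053,12):
    q=(proj("scene",c0+R[:,1]*k)-(110,190)+.5)*400/130;cv2.circle(a,tuple(int(v) for v in q),1,(255,0,255),-1)
cv2.imwrite("pics/z31.png",np.hstack([a,cv2.resize(b,(400,400),interpolation=cv2.INTER_CUBIC)]))
```

```text
27.67 [-25.5   9.3  44.3 135.8 -18.5  21.  -73.5] [ 0.4323 -0.1611  0.1336] qd [ 1. -1. -1.  3. -2. -2.  1.] F [ 0.7 -0.1 -3.2] M [0.17 0.8  0.  ] 0.28
TCP [ 0.4291 -0.1621  0.0953] delta [ 0.002  0.007 -0.004] [-0.33 -0.1  -3.83]
```

View pics/z31.png

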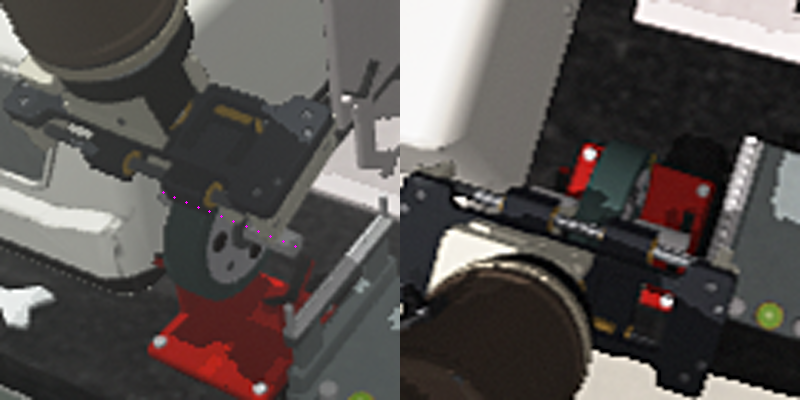

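Run:
```python
from h import *
S=lambda p:np.array(p)/(400/130)+[110,190];T=lambda p:(np.array(p)-[400,0])/(400/120)+[150,200]
s=observe();R=np.array(s["eef_rot"]);t=np.array(s["tool_pos"])
for sp in((22,80),(5,100),(28,85)):
    for tp in((418,172),(405,182)):
        X,e=tri(S(sp),T(tp));print(sp,tp,X.round(3),round(e,1),"tool",(R.T@(X-t)).round(3))
X,e=tri(S((303,98)),T((738,265)));print(X,e,R.T@(X-t))
z3=lambda p,o:(np.array(p)+.5)/3-.5+np.array(o)
# machine top corner, several points
for sp,tp in(((430,362),(488,490)),((455,365),(495,490)),((545,265),(540,400))):print(tri(z3(sp,(0,100)),z3(tp,(0,80))))
```

```text
(22, 80) (418, 172) [ 0.457 -0.051  0.197] 9.5 tool [ 0.012 -0.112 -0.064]
(22, 80) (405, 182) [ 0.453 -0.049  0.2  ] 7.1 tool [ 0.009 -0.114 -0.068]
(5, 100) (418, 172) [ 0.455 -0.042  0.181] 12.1 tool [ 0.004 -0.12  -0.05 ]
(5, 100) (405, 182) [ 0.451 -0.039  0.184] 9.7 tool [-0.    -0.122 -0.053]
(28, 85) (418, 172) [ 0.458 -0.051  0.192] 8.4 tool [ 0.012 -0.112 -0.059]
(28, 85) (405, 182) [ 0.454 -0.049  0.195] 6.1 tool [ 0.008 -0.114 -0.063]
[ 0.40962496 -0.24563158  0.25114043] 5.697594544157887 [ 0.0405585   0.0873779  -0.11179578]
(array([ 0.48146036, -0.07063918,  0.16968553]), np.float64(0.9086942459571509))
(array([ 0.4836288 , -0.08035758,  0.16728263]), np.float64(2.2799783417336648))
(array([ 0.5387553 , -0.12494265,  0.21848491]), np.float64(5.345773832450936))
```

Run:
```python
from h import *
s=observe();R=np.array(s["eef_rot"]);t=np.array(s["tool_pos"])
b=cv2.resize(cv2.imread("pics/top31.png")[200:320,150:270],(600,600),interpolation=cv2.INTER_CUBIC)
a=cv2.resize(cv2.imread("pics/scene31.png")[190:290,100:230],(780,600),interpolation=cv2.INTER_CUBIC)
for zb,col in((-.066,(255,0,255)),(-.09,(0,255,0)),(-.11,(255,255,0))):
   for sx in(-1,1):
    for sy in(-1,1):
     X=t+R@np.array([sx*.0375,sy*.095,zb])
     cv2.circle(b,tuple(int(v) for v in (proj("top",X)-(150,200)+.5)*5),4,col,-1)
     cv2.circle(a,tuple(int(v) for v in (proj("scene",X)-(100,190)+.5)*6),4,col,-1)
cv2.imwrite("pics/z32.png",b);cv2.imwrite("pics/z32s.png",a)
```

```text
(no output)
```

View pics/z32.png

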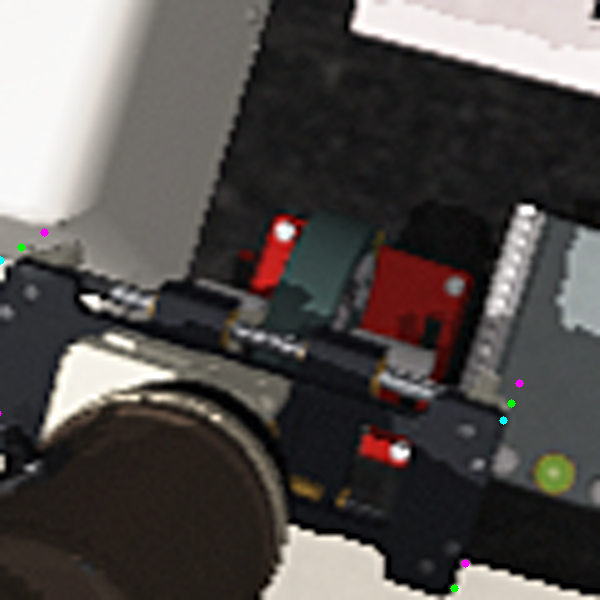

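View pics/z32s.png

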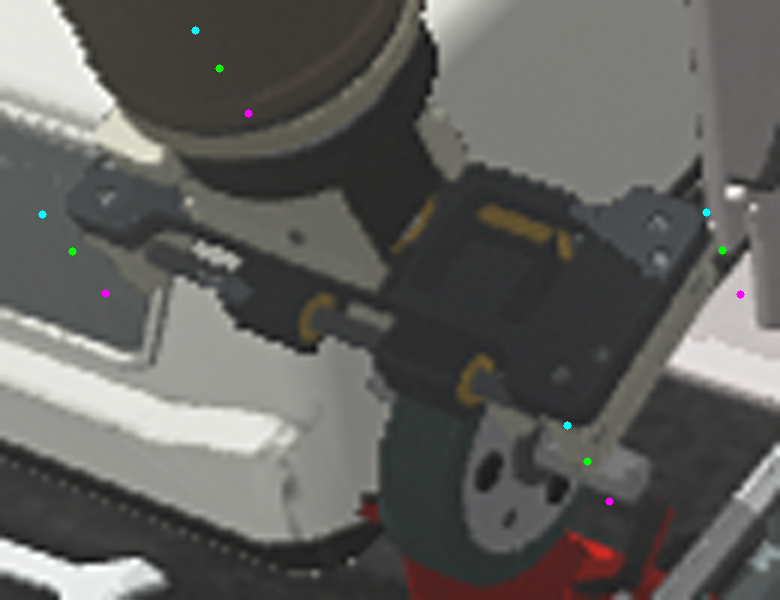

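>>> carry_out(
  commands=[
    [[0,0,0,-0.3,-0.1,-1,-1],[0,0,0,-0.3,-0.1,-2,-1],[0,0,0,-0.3,-0.1,-2.6,-1],[0,0,0,-0.3,-0.1,-2.9,-1],[0,0,0,-0.3,-0.1,-2.9,-1]],
  ],
)

```text
clock: 28.18
tool_pos: [0.4266, -0.1615, 0.1029]
eef_rot: [[0.912, -0.298, 0.281], [-0.285, -0.955, -0.086], [0.294, -0.002, -0.956]]
ft_force: [-0.1, -0.9, -4.5]
width: 0.279
```

Run:
```python
from h import *
from rig import camera
s=st();gw(RED,YR,17)
for c in("scene","top"): cv2.imwrite(f"pics/{c}33.png",camera(c)[:,:,::-1])
b=cv2.resize(cv2.imread("pics/top33.png")[210:310,150:250],(400,400),interpolation=cv2.INTER_CUBIC)
a=cv2.resize(cv2.imread("pics/scene33.png")[200:320,110:230],(400,400),interpolation=cv2.INTER_CUBIC)
cv2.imwrite("pics/z33.png",np.hstack([a,b]))
```

```text
28.18 [-17.2  12.9  36.1 137.9 -28.1  16.2 -64.3] [ 0.4266 -0.1615  0.1029] qd [-1. -1.  2. -1.  2.  1. -2.] F [-0.1 -0.9 -4.5] M [ 0.16  0.84 -0.02] 0.279
TCP [ 0.4291 -0.1621  0.0953] delta [-0.001  0.002 -0.003] [ 0.25 -0.06 -0.77]
```

View pics/z33.png

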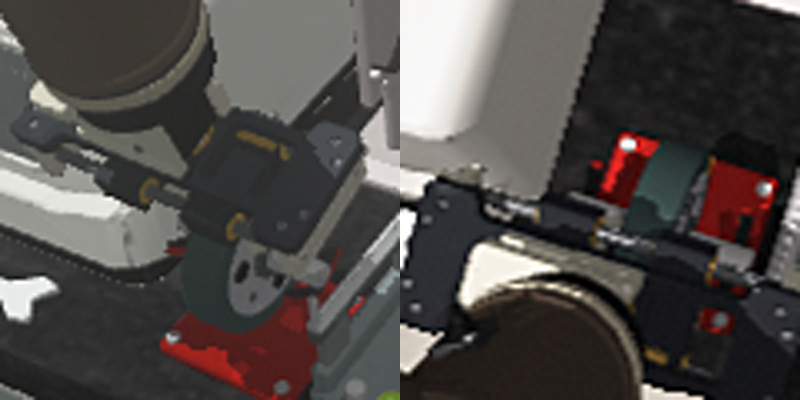

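>>> carry_out(
  commands=[
    [[0,0,0,0.2,0,-0.2,-1],[0,0,0,0.2,0,-0.4,-1],[0,0,0,0.2,0,-0.55,-1],[0,0,0,0.2,0,-0.6,-1],[0,0,0,0.2,0,-0.6,-1]],
  ],
)

```text
clock: 28.7
tool_pos: [0.4297, -0.1615, 0.0973]
eef_rot: [[0.912, -0.297, 0.282], [-0.285, -0.955, -0.086], [0.295, -0.002, -0.956]]
ft_force: [0.0, -0.3, -3.3]
width: 0.278
```

Run:
```python
from h import *
s=st();gw(RED,YR,17)
```

```text
28.7 [-15.4  13.8  34.  137.8 -30.   15.4 -62.6] [ 0.4297 -0.1615  0.0973] qd [-0. -0.  0. -0.  0.  0. -0.] F [ 0.  -0.3 -3.3] M [0.13 0.77 0.02] 0.278
TCP [ 0.4291 -0.1621  0.0953] delta [-0.001  0.003 -0.003] [-0.06 -0.07 -0.21]
```

>>> carry_out(
  commands=[
    [[0,0,0,-0.05,0,-0.1,-1],[0,0,0,-0.05,0,-0.15,-1],[0,0,0,-0.05,0,-0.15,-1]],
  ],
)

```text
clock: 28.95
tool_pos: [0.4294, -0.1616, 0.0962]
eef_rot: [[0.912, -0.297, 0.283], [-0.285, -0.955, -0.086], [0.295, -0.002, -0.955]]
ft_force: [-3.1, 0.6, 4.2]
width: 0.28
```

Run:
```python
from h import *
s=st();gw(RED,YR,17)
```

```text
28.95 [-14.9  13.9  33.5 137.9 -30.4  15.1 -62.2] [ 0.4294 -0.1616  0.0962] qd [-0. -0.  0. -0.  0. -0. -0.] F [-3.1  0.6  4.2] M [ 0.09  0.98 -0.03] 0.28
TCP [ 0.4291 -0.1621  0.0953] delta [-0.001  0.004 -0.003] [-0.03 -0.06 -0.09]
```

>>> carry_out(
  commands=[
    [[0,0,0,-0.1,0,0.02,-1],[0,0,0,-0.1,0,-0.04,-1],[0,0,0,-0.1,0,-0.04,-1]],
  ],
)

```text
clock: 29.2
tool_pos: [0.4285, -0.1617, 0.0957]
eef_rot: [[0.912, -0.297, 0.283], [-0.285, -0.955, -0.086], [0.296, -0.002, -0.955]]
ft_force: [-0.9, -0.5, -0.7]
width: 0.28
```

Run:
```python
from h import *
s=st();gw(RED,YR,17)
```

```text
29.2 [-14.8  13.9  33.4 138.  -30.5  15.  -62.1] [ 0.4285 -0.1617  0.0957] qd [-0.  0.  0. -0.  0.  0. -0.] F [-0.9 -0.5 -0.7] M [-0.02  0.63  0.04] 0.28
TCP [ 0.4291 -0.1621  0.0953] delta [-0.001  0.004 -0.003] [ 0.06 -0.05 -0.04]
```

>>> carry_out(
  commands=[
    [[0,0,0,0,0,-0.05,-1],[0,0,0,0,0,-0.05,-0.3],[0,0,0,0,0,-0.03,0],[0,0,0,0,0,0,0.3],[0,0,0,0,0,0,0.3],[0,0,0,0,0,0,0.3],[0,0,0,-0.3,0,1.5,0.3],[0,0,0,-0.5,0,4,0.3],[0,0,0,-1,0,7,0.3],[0,0,0,-2,-2,10,0.3],[0,0,0,-2,-6,13,0.3],[0,0,0,-2,-8,14,0.3],[0,0,0,-2,-8,14,0.3],[0,0,0,-2,-8,14,0.3]],
  ],
)

```text
clock: 30.37
tool_pos: [0.4089, -0.243, 0.2368]
eef_rot: [[0.91, -0.3, 0.285], [-0.287, -0.954, -0.086], [0.298, -0.003, -0.955]]
ft_force: [-0.6, 1.6, -0.0]
width: 0.647
```

Run:
```python
from h import *
from rig import camera
s=st()
for c in("scene","top"): cv2.imwrite(f"pics/{c}34.png",camera(c)[:,:,::-1])
b=cv2.resize(cv2.imread("pics/top34.png")[165:315,190:350],(400,375),interpolation=cv2.INTER_CUBIC)
a=cv2.resize(cv2.imread("pics/scene34.png")[200:350,150:310],(400,375),interpolation=cv2.INTER_CUBIC)
cv2.imwrite("pics/z34.png",np.hstack([a,b]))
```

```text
30.37 [-35.5  -5.   61.2 126.    2.5  39.3 -82.9] [ 0.4089 -0.243   0.2368] qd [-0.  2. -3.  4. -0. -1. -2.] F [-0.6  1.6 -0. ] M [ 0.12  0.53 -0.  ] 0.647
```

View pics/z34.png

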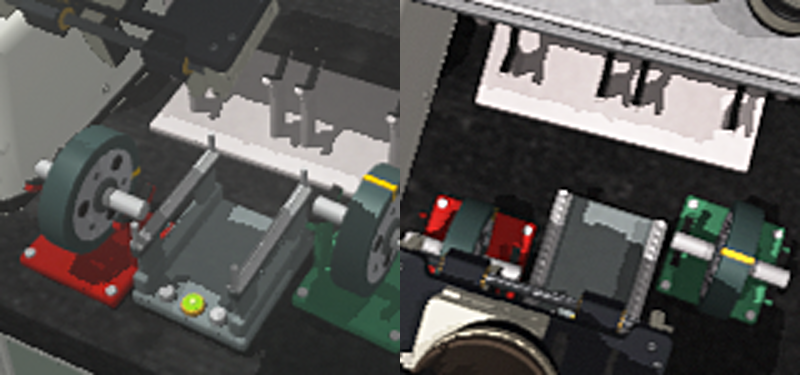

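>>> carry_out(
  commands=[
    [[0,0,0,-1,-4,4,0.3],[0,0,0,-2,-8,8,0.3],[0,0,0,-3,-12,12,0.3],[0,0,0,-3,-14,14,0.3],[0,0,0,-3,-14,14,0.3],[0,0,0,-3,-14,14,0.3]],
  ],
)

```text
clock: 30.97
tool_pos: [0.3801, -0.3849, 0.3794]
eef_rot: [[0.912, -0.295, 0.286], [-0.281, -0.955, -0.091], [0.3, 0.003, -0.954]]
ft_force: [0.9, 0.9, -0.2]
width: 0.652
```

Run:
```python
from h import *
from rig import camera
s=st()
for c in("scene","top"): cv2.imwrite(f"pics/{c}35.png",camera(c)[:,:,::-1])
b=cv2.resize(cv2.imread("pics/top35.png")[215:315,190:350],(800,500),interpolation=cv2.INTER_CUBIC)
a=cv2.resize(cv2.imread("pics/scene35.png")[235:345,150:340],(800,463),interpolation=cv2.INTER_CUBIC)
for C,Y in((RED,YR),(GR,YG)):
  p=np.radians(Y);ey=np.array([-np.sin(p),np.cos(p),0])
  for k in(-.053,-.03,.03,.053):
    cv2.circle(a,tuple(int(v) for v in (proj("scene",C+ey*k)-(150,235)+.5)*800/190),2,(255,0,255),-1)
    cv2.circle(b,tuple(int(v) for v in (proj("top",C+ey*k)-(190,215)+.5)*5),2,(255,0,255),-1)
cv2.imwrite("pics/z35s.png",a);cv2.imwrite("pics/z35t.png",b)
```

```text
30.97 [-29.8  -3.9  74.4 103.8  -4.8  61.7 -60.3] [ 0.3801 -0.3849  0.3794] qd [ -2.  -2.  -5.   8.  10.  -4. -19.] F [ 0.9  0.9 -0.2] M [ 0.03  0.49 -0.02] 0.652
```

View pics/z35s.png

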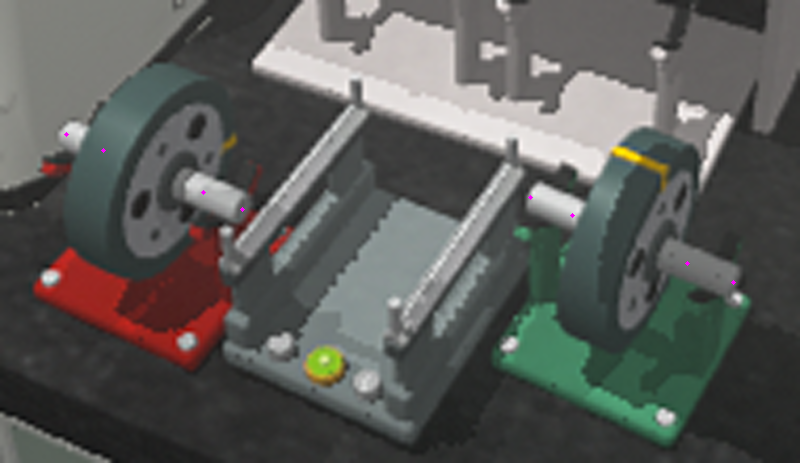

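View pics/z35t.png

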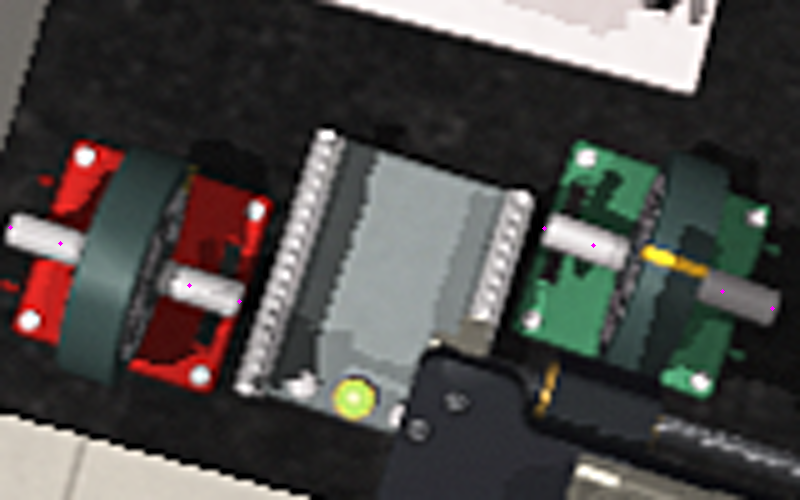

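View pics/scene35.png

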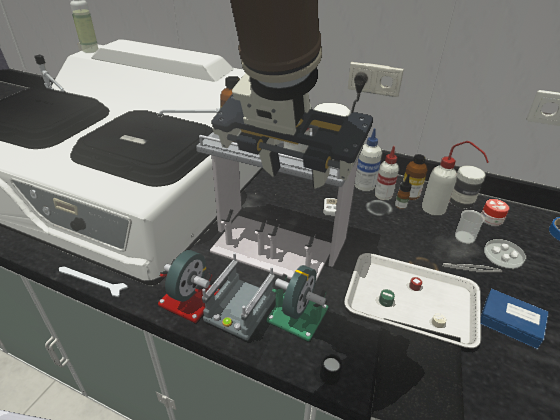

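>>> carry_out(
  commands=[
    [[0,0,0,1,3,-3,0.3],[0,0,0,1,3,-3,0.3],[0,0,0,1,3,-3,0.3]],
  ],
)

```text
clock: 31.32
tool_pos: [0.3876, -0.3469, 0.3419]
eef_rot: [[0.915, -0.293, 0.277], [-0.281, -0.956, -0.081], [0.289, -0.004, -0.957]]
ft_force: [-0.2, 0.3, 0.5]
width: 0.65
```

Run:
```python
from h import *
from rig import camera,finish_job
s=st();i=camera("top")[:,:,::-1];cv2.imwrite("pics/top36.png",i)
```

```text
31.32 [-29.1  -5.7  67.8 109.8  -1.5  56.9 -67.1] [ 0.3876 -0.3469  0.3419] qd [ 0. -0.  4. -5. -1.  1.  2.] F [-0.2  0.3  0.5] M [ 0.08  0.47 -0.01] 0.65
```

View pics/top36.png

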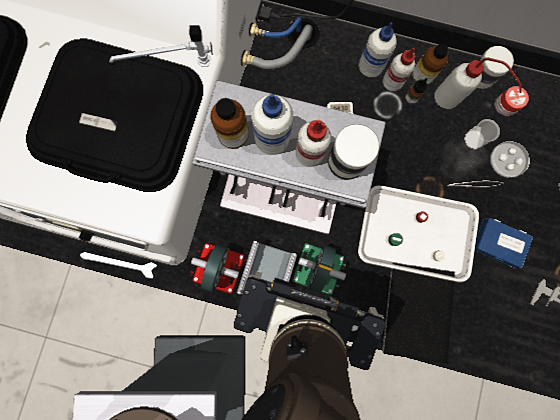

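All four bottles stand as before, the wheels are at about (218,267) in the red rack and (320,268) in the green rack, and the robot is clear of everything. I'm handing in now.

```bash
python3 -c "
from rig import finish_job
print(finish_job())"
```

```text
the job is handed in; nothing more can be done
None
```

I tested both wheels on the stand one after the other, racked each before trying the next, and handed the job in at about 31 s of the 72 s allowed.

- **Right-hand wheel:** balanced. Its index mark looked the same in pictures taken 0.6 s and 1.5 s after release. It went into the green rack.
- **Left-hand wheel:** heavy. Its mark swung from near the top to the far side, well over 30 degrees, and kept rocking there for the 1.7 s I watched. It went into the red rack.

**Last checks:** in both camera views the arbors lie on the measured seat axes of the racks. All four bottles stand as they did at the start, and the gripper is open and clear of everything. The wrist force readings I saw stayed under about 12 N.

**What did not go exactly as planned:**
- The right-hand wheel turned about 16 degrees in the grip, probably when its arbor brushed the shelf rests on the way out. It was therefore laid about 10 mm off the stand's middle, with its mark near the top. A heavy side would still have shown in that position. For the left-hand wheel I lifted 20 mm instead of 16 mm, and it did not slip.
- At the green rack the wheel first touched about 2 mm above its expected seat height and about 1 mm to one side. I shifted it about 1 mm before letting go, and it settled into the rests.

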